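Square up the wafer plates and run them under the scan bar

TASK

Get the wafer plates ready for a scan: set each plate that lies on the bench down loose in an empty bay of the scanner's tray, one to a bay with its long side pointing at the scan bar, then use the hand pusher to nudge every plate until it touches both the far fence and the right-hand fence of its bay's square corner; do not push or hold a plate with bare fingers when it is close to a fence. Then stand the pusher upright in the middle of the black rubber mat and let go of it, and only after that turn the hand crank its two full turns to the stop so that the tray runs in under the scan bar with the plates still home. Leave the other things on the bench where they are.

Things in the scene. Friction and masses are not known exactly. Their poses are not given: they have to be found in the camera images.
- plate_a_mid (a point): white ceramic wafer plate, 80 (its x) x 56 (its y) x 10 mm, about 0.13 kg, flat, with a dark round mirror wafer 50 mm across inlaid in its top. This point is its centre, 5 mm above what it lies on. The plates are alike; any may be absent. If present it starts lying on the bench to one side of the robot
- plate_b_mid (a point): white ceramic wafer plate, 80 (its x) x 56 (its y) x 10 mm, about 0.13 kg, flat, with a dark round mirror wafer 50 mm across inlaid in its top. This point is its centre, 5 mm above what it lies on. The plates are alike; any may be absent. If present it starts lying on the bench to one side of the robot
- plate_c_mid (a point): white ceramic wafer plate, 80 (its x) x 56 (its y) x 10 mm, about 0.13 kg, flat, with a dark round mirror wafer 50 mm across inlaid in its top. This point is its centre, 5 mm above what it lies on. The plates are alike; any may be absent. If present it starts lying on the bench to one side of the robot
- corner1 (a point): inside corner of bay 1 (rightmost seen from the robot), on the tray's top face, 45 mm above the bench. x points to the scan bar, y to the left. The far fence's face is x = 0, the side fence's face y = 0 (it runs back to x = -60 mm); the bay lies at negative x, positive y. A plate fully home has its 80 mm side along x and its centre at x = -40, y = 28, z = 5 mm. Moves with the tray
- corner2 (a point): the same for bay 2, the middle one, 132 mm along y from corner1. Fences are aluminium, 8 mm high; side fences are 8 mm thick, so 124 mm lies free between one side fence and the next
- corner3 (a point): the same for bay 3, leftmost, 132 mm along y from corner2. The dark tray's floor ends at x = -150 mm, with no rim there, and at the left end of bay 3 (y = 132 mm), with no rim either
- pusher_grip (a point): hand pusher that stands upright: aluminium foot 30 (its x) x 60 (its y) x 16 mm high with a grey square handle 22 x 22 mm rising from the middle of the foot to 86 mm above the underside; 0.15 kg. This point is on the handle's axis, 66 mm above the underside; z is up. Its broad 60 mm faces look along its x. It starts on the bench to one side of the robot
- mat: square black rubber mat fixed on the bench at the left, 110 x 110 x 3 mm; origin at centre of underside
- tray (a joint): travel of the tray: 0 out (at the start), 0.090 m fully in under the scan bar. It is driven by the crank alone, 45 mm a turn, and does not give when a plate is pushed with a few newtons
- crank (a joint): angle of the hand crank: 0 at the start, grows anticlockwise seen from above, stops at 12.57 rad (two full turns). Stays where it is left; about 3 N at the handle turns it
- crank_handle (a point): middle of the crank's upright round handle, black, 22 mm across, 40 mm high (this point is 74 mm above the bench, the handle runs from 54 to 94 mm). It is fixed on the crank arm, 45 mm from the crank's vertical axis, and goes round with it
- crank_axis (a point): point on the crank's vertical axis at the height of the handle's middle; x points as the tray moves. At crank 0 the handle is 45 mm from here towards -x
- scanner: the scanner, black base 28 mm high, about 270 x 410 mm; origin on the bench below the tray, x as the tray moves. A fixed scan bar 60 mm deep crosses it from 85 to 145 mm along x, with its underside 90 mm and its top 126 mm above the bench, on posts at y = -218 and 218 mm; it cannot be moved
- dish: leave alone: flat closed glass dish, 80 mm across, 14 mm high, origin at centre of underside
- lenscap: leave alone: black round cap, 60 mm across, 12 mm high, origin at centre of underside
There are look-alikes about, which are no part of the job. Leave any green or yellow look-alike of the part that bears plate_a_mid alone.

How it is judged:
By the outcome, as a careful person would: the job done as asked, in the order asked, and still so for the second after the job is handed in, with the robot touching nothing.
Of plate_a, plate_b, plate_c only 2 to 3 are there at a start; the rules pass over those that are not, and their reading is None.
At some moment in a run one of pusher may be knocked a few centimetres aside while the robot is not near it.
Once in a run the grip may slacken for a moment while it holds something.
It also fails if it takes over 210 s, if anything falls off the work surface, if the arm or the gripper's body presses on something with over 40 N, if the wrist force passes 120 N, or if a joint passes its speed limit or range.

ROBOT

A 7-joint arm with a two-finger parallel gripper is mounted at the origin on the work surface. World frame = base frame: x ahead of the robot, y to its left, z up, the work surface at z = 0. Lengths are in m, angles in rad, forces in N, time in s.
With the tool pointing down it reaches from about 0.4 to 0.85 m from the base axis. Payload 4.4 kg.
Tool frame: the origin (TCP) lies at the very end of the fingers, on their centre line; the grasp point (between the pads) lies 19 mm behind it; z points along the fingers, y is the line along which they close (so a half turn about z gives the same grasp; the last joint's range is limited). The gripper opens to 94 mm and grips with 3 to 60 N. Pads are 16 mm wide; open, the fingers measure 119 mm over their backs; the gripper's body (75 mm by 177 mm) begins 78 mm behind the grasp point.
Start: joints at [-1.376, 0.628, 0.038, 1.517, -0.027, 0.996, -0.02], TCP at [0.168, 0.628, 0.205] pointing down, gripper open.
Joint ranges: [-3.06, 3.06], [-0.37, 2.12], [-1.25, 1.32], [0.18, 2.47], [-1.1, 4.24], [0.23, 1.98], [-2.94, 2.94]. Speed limits (rad/s): [2.57, 2.57, 3.14, 3.14, 3.14, 3.14, 3.14].

INTERFACE

Orientations are given as a rotation vector (axis times angle).
In Python, from workcell import * gives the robot as it stands. The module is installed in compiled form; this text tells all that it offers.
- The arm moves only by the tool servo_tool, never from a script. Its argument "rows" is a list of rows, each a list of 3 entries, a list of its own where there are three numbers: the gripper command: -1 is shut, 1 is fully open, values between are in proportion, then the shift along the tool's x, y, z each as a share of 1 m, from -1 to 1, then the turn about the tool's z as a share of pi/2 rad, from -1 to 1. A call has 1 to 5 rows; each row is the pose to reach, as a shift and turn from the pose commanded when the call began, along the tool's axes at that moment; what a row does not reach only later rows make up. A row lasts 1/8 s, in which the tool goes at most 62.5 mm and 10.7 degrees, less where a joint would pass 70% of its speed; a pose out of reach is approached as far as the arm can. A call with a number of a shift or a turn outside -1 to 1 is refused whole. A call with a gripper value outside its range is refused whole. The fingers move at their own pace and stop on an object; "newtons" is the grip in N (left out, the last holds). Time passes only in rows, so rows that repeat a pose let the fingers close. It gives the time, the measured TCP pose, the force, the opening and the grip force at its end, in the units of the state.
- get_state(): the state, without advancing time (a new reading comes with each control period).
- read_camera(name): name is "side" or "top" or "wrist"; returns a dict with "image" (384x512x3 uint8, red, green, blue), "mtx" (3x3 intrinsics, pixels), "world_to_cam" (4x4, takes a point from world to camera coordinates). Camera axes: x right, y up, looking along -z (the intrinsics and any distortion apply to the point x, -y, -z); pixel columns grow to the right and rows downward; lengths in m; the calibration is good to about 2 mm. The wrist camera is an equidistant fisheye: a pixel r from the principal point sees the ray r / f radians off the axis. A picture is of the moment at which its call begins. There is no depth.
- hand_in(): hands the job in; it is judged then, once.
Trained networks look in a picture, given as the dict that the camera call returned (one of the last four; its "shot" number tells which), for a name from the list of things; names that differ only in an ending like _2 or _b are one class to them, and where a whole thing is asked for, a point or a joint stands for the part that bears it (a point fixed in the world has none). Each returns a list of dicts, best first, with "confidence" (0 to 1); they miss things now and then, are a little off and sometimes report something else, mostly with a low value. They report only what shows in the picture. A call takes as long as a camera call. They do not tell look-alikes from the thing itself.
- boxes_of(target, picture): "box" ([left, top, right, bottom] in pixels, round what is visible of it).
The state is a dict: "time": time; "joints": joint angles; "joint_velocities": joint speeds; "joint_efforts": joint torques, N m; "tool_pos": TCP position; "ee_rot": TCP orientation; "wrist_force": force on the tool from outside, world axes, zero at the start; "ft_torque": the same for the moment, N m; "finger_gap": finger opening in m; "grip_force": force on a finger pad.
Only numpy, scipy, OpenCV 4.12 (cv2) and the standard library are available. Lean on these libraries where they do the work, as an engineer would, in place of code of your own. Each camera call takes 0.05 s, during which the arm holds its last target. There are 200 camera calls.

## Working session

There is one attempt and no reset: what is moved stays moved. The work goes in short steps, Python scripts to look and compute and a tool call to move; the robot and the scene stay as the last step left them, time stands still between calls to the robot, and variables do not carry over. Pictures are saved under pics/ and viewed, at most 14 in all, crops included, and the job is handed in when it is done.

Besides the shell and the picture viewer there is one more tool, called after ">>>" as name(argument=value, ...), one argument or row to a line, values as JSON. servo_tool: Moves the arm, as the interface text tells. Shift numbers are shares of 1 m and turn numbers shares of pi/2 rad, none past 1 either way. Its arguments: {"type":"object","properties":{"rows":{"type":"array"},"newtons":{"type":"number"}},"required":["rows"]}

```bash
mkdir -p pics; ls
cat > h.py <<'E'
from workcell import *
import numpy as np, cv2
from scipy.spatial.transform import Rotation as R
def proj(p,pic):
    W=np.array(pic["world_to_cam"]);q=W[:3,:3]@np.array(p,float)+W[:3,3]
    K=np.array(pic["mtx"]);return (K@np.array([q[0],-q[1],-q[2]])/-q[2])[:2]
def ray(u,v,pic,fish=False):
    K=np.array(pic["mtx"]);W=np.array(pic["world_to_cam"])
    a=(u-K[0,2])/K[0,0];b=(v-K[1,2])/K[1,1]
    if fish:
        r=np.hypot(a,b);s=np.sin(r)/r if r>1e-9 else 1;d=np.array([a*s,-b*s,-np.cos(r)])
    else: d=np.array([a,-b,-1.])
    Rm=W[:3,:3];return -Rm.T@W[:3,3],Rm.T@d
def at(u,v,z,pic,fish=False):
    c,d=ray(u,v,pic,fish);return c+d*(z-c[2])/d[2]
def save(pic,name,s=1.5):
    cv2.imwrite('pics/'+name,cv2.resize(pic["image"][:,:,::-1],None,fx=s,fy=s,interpolation=cv2.INTER_CUBIC))
E
python3 - <<'E'
from h import *
s=get_state();print({k:np.round(v,3) for k,v in s.items()})
for n in["top","side"]:
    p=read_camera(n);save(p,n+'0.png')
    print(n,p.keys(),np.round(p["mtx"],1).tolist(),np.round(p["world_to_cam"],3).tolist())
    for t in ["plate_a_mid","pusher_grip","mat","crank_handle","scanner","dish","lenscap","tray"]:
        print(t,[(np.round(b["box"]).tolist(),round(b["confidence"],2)) for b in boxes_of(t,p)])
E
```

```text
pics
{'time': np.float64(0.0), 'joints': array([-1.376,  0.629,  0.038,  1.518, -0.027,  0.996, -0.02 ]), 'joint_velocities': array([-0.002,  0.002, -0.002, -0.   ,  0.001,  0.001, -0.001]), 'joint_efforts': array([ 0.0000e+00, -5.4971e+01,  1.1430e+00, -1.8664e+01, -5.2000e-02,
        2.3000e-02,  0.0000e+00]), 'tool_pos': array([0.167, 0.627, 0.205]), 'ee_rot': array([-4.080e-01, -3.115e+00,  3.000e-03]), 'wrist_force': array([-0.419, -0.108, -0.014]), 'ft_torque': array([-0.049, -0.041,  0.033]), 'grip_force': np.float64(0.0), 'finger_gap': np.float64(0.094)}
top dict_keys(['image', 'mtx', 'world_to_cam', 'shot']) [[392.3, 0.0, 257.7], [0.0, 392.3, 193.6], [0.0, 0.0, 1.0]] [[0.0, -1.0, 0.011, 0.025], [0.995, 0.002, 0.097, -0.546], [-0.097, 0.011, 0.995, -1.362], [0.0, 0.0, 0.0, 1.0]]
plate_a_mid [([374.0, 223.0, 400.0, 250.0], 0.75), ([387.0, 191.0, 406.0, 218.0], 0.57), ([340.0, 217.0, 365.0, 233.0], 0.54)]
pusher_grip [([165.0, 229.0, 180.0, 245.0], 0.72)]
mat [([152.0, 168.0, 183.0, 198.0], 0.81), ([197.0, 171.0, 313.0, 219.0], 0.27)]
crank_handle [([338.0, 178.0, 349.0, 201.0
[... 405 characters left out ...]
0.0, 0.0, 1.0]] [[0.955, -0.295, 0.005, -0.534], [0.162, 0.537, 0.828, -0.159], [-0.247, -0.79, 0.561, -0.881], [0.0, 0.0, 0.0, 1.0]]
plate_a_mid [([345.0, 282.0, 391.0, 322.0], 0.97), ([290.0, 354.0, 343.0, 384.0], 0.96), ([236.0, 290.0, 266.0, 331.0], 0.77), ([217.0, 349.0, 266.0, 384.0], 0.58)]
pusher_grip [([178.0, 147.0, 191.0, 174.0], 0.82)]
mat [([222.0, 147.0, 254.0, 163.0], 0.79), ([288.0, 356.0, 342.0, 383.0], 0.42)]
crank_handle [([280.0, 249.0, 313.0, 276.0], 0.78)]
scanner [([211.0, 131.0, 341.0, 296.0], 0.9), ([289.0, 356.0, 344.0, 383.0], 0.32)]
dish [([213.0, 157.0, 303.0, 253.0], 0.3)]
lenscap [([191.0, 135.0, 208.0, 145.0], 0.52)]
tray [([212.0, 157.0, 303.0, 251.0], 0.97)]
```

View pics/top0.png

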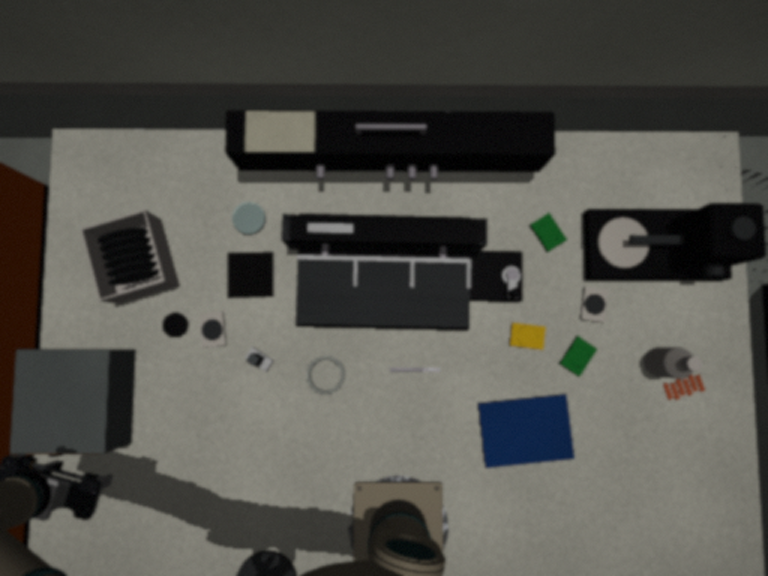

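View pics/side0.png

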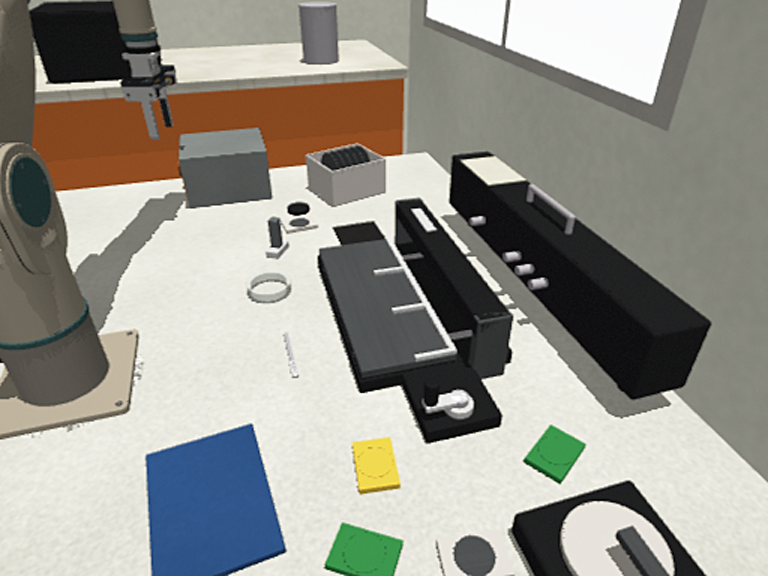

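Top view (1.5x pixels): the candidates for a plate are white at (595,304) and white at (212,329). Look-alikes are green at (548,232) and (578,356) and yellow at (528,336). The lens cap is at (176,324), the pusher at (260,358), the mat at (250,274) and the crank at (511,275). I choose the white ones and check them in a close crop.

Run:
```python
from h import *
p=read_camera("top");im=p["image"]
np.save('top.npy',im)
def crop(x0,y0,w,h,s):
    c=im[y0:y0+h,x0:x0+w].astype(float);c=np.clip((c-40)*1.5,0,255) 
    lo,hi=np.percentile(im[y0:y0+h,x0:x0+w],[1,99]);c=np.clip((im[y0:y0+h,x0:x0+w]-lo)/(hi-lo),0,1)**2*255
    return cv2.resize(c.astype(np.uint8)[:,:,::-1],None,fx=s,fy=s,interpolation=cv2.INTER_CUBIC)
a=crop(105,185,100,75,4);b=crop(330,185,100,75,4)
cv2.imwrite('pics/crop0.png',np.hstack([a,b]))
for n,(u,v,z) in dict(plR=(595/1.5,304/1.5,.01),plL=(212/1.5,329/1.5,.01),pusherfoot=(260/1.5,359/1.5,.016),matc=(250/1.5,274/1.5,.003),crankaxis=(511/1.5,272/1.5,.05),handle=(511/1.5,285/1.5,.094),t_nl=(298/1.5,324/1.5,.045),t_nr=(468/1.5,328/1.5,.045),c1=(470/1.5,260/1.5,.053),c2=(413/1.5,261/1.5,.053),c3=(356/1.5,260/1.5,.053),cap=(176/1.5,324/1.5,.012),dish=(249/1.5,219/1.5,.014),barfront=(285/1.5,250/1.5,.126)).items(): print(n,at(u,v,z,p).round(3))
```

```text
plR [ 0.516 -0.473  0.01 ]
plL [0.456 0.439 0.01 ]
pusherfoot [0.385 0.323 0.016]
matc [0.588 0.354 0.003]
crankaxis [ 0.588 -0.264  0.05 ]
handle [ 0.552 -0.254  0.094]
t_nl [0.466 0.231 0.045]
t_nr [ 0.457 -0.163  0.045]
c1 [ 0.615 -0.168  0.053]
c2 [ 0.613 -0.035  0.053]
c3 [0.615 0.097 0.053]
cap [0.467 0.523 0.012]
dish [0.719 0.357 0.014]
barfront [0.626 0.251 0.126]
```

View pics/crop0.png

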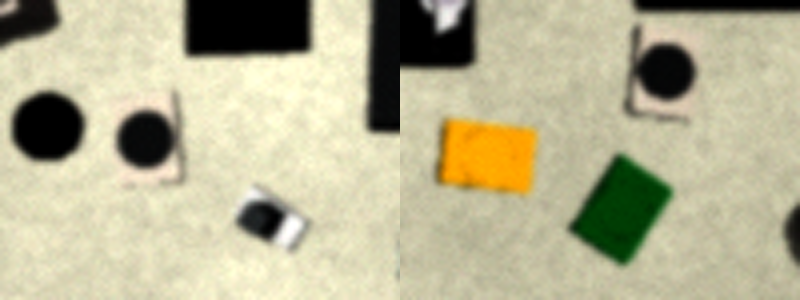

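```bash
cat >> h.py <<'E'
def yaw(): 
    M=R.from_rotvec(get_state()["ee_rot"]).as_matrix();return np.degrees(np.arctan2(M[1,0],M[0,0]))
def go(x,y,z,yw=None):
    s=get_state();M=R.from_rotvec(s["ee_rot"]).as_matrix()
    d=M.T@(np.array([x,y,z])-s["tool_pos"]);y0=yaw()
    t=0 if yw is None else -((yw-y0+90)%180-90)/90
    print("pos",s["tool_pos"].round(4),"yaw",y0.round(2),"shift",d.round(4),"turn",round(t,3))
E
python3 - <<'E'
from h import *
p=read_camera("wrist");print(p["mtx"]);save(p,'w0.png')
go(.456,.439,.2,180)
E
```

```text
[[297.31863964   0.         250.54429173]
 [  0.         297.31863964 194.4498312 ]
 [  0.           0.           1.        ]]
pos [0.1676 0.6281 0.2055] yaw 165.06 shift [-0.3274 -0.1083  0.0055] turn -0.166
```

View pics/w0.png

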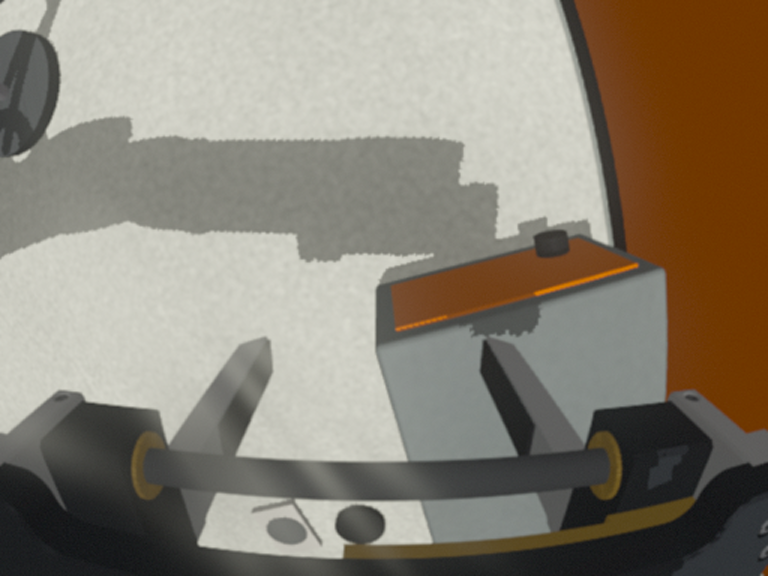

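The wrist view looks towards the robot, with the fingers at the bottom of the picture. The left plate and the lens cap just show at (285,530) and (360,523). I go past the plate so that it shows clearly.

>>> servo_tool(
  rows=[
    [1, [0, 0, -0.04], 0],
    [1, [-0.06, -0.02, -0.06], -0.05],
    [1, [-0.18, -0.06, -0.04], -0.1],
    [1, [-0.3, -0.1, -0.02], -0.166],
    [1, [-0.39, -0.125, -0.02], -0.166],
  ],
)

```text
time: 1.62
tool_pos: [0.3746, 0.4928, 0.2401]
ee_rot: [0.002, -3.141, -0.0]
wrist_force: [0.2, 0.4, -0.3]
finger_gap: 0.0943
grip_force: 0.0
```

>>> servo_tool(
  rows=[
    [1, [0, 0, 0], 0],
    [1, [0, 0, 0], 0],
  ],
)

```text
time: 1.88
tool_pos: [0.3727, 0.4946, 0.2403]
ee_rot: [-0.0, -3.141, -0.001]
wrist_force: [-0.2, 0.6, 0.3]
finger_gap: 0.0941
grip_force: 0.0
```

Run:
```python
from h import *
p=read_camera("wrist");save(p,'w1.png')
for t in ["plate_a_mid","pusher_grip","mat","lenscap"]:
    for b in boxes_of(t,p): 
        x=b["box"];print(t,np.round(x),round(b["confidence"],2),at((x[0]+x[2])/2,(x[1]+x[3])/2,.01,p,True).round(3))
go(.456,.439,.1,180)
```

```text
pusher_grip [108. 163. 158. 201.] 0.63 [0.392 0.319 0.01 ]
mat [159. 265. 203. 308.] 0.64 [0.573 0.378 0.01 ]
lenscap [252. 209. 294. 249.] 0.82 [0.465 0.529 0.01 ]
lenscap [110. 160. 158. 204.] 0.69 [0.392 0.321 0.01 ]
lenscap [  0. 228.  95. 288.] 0.37 [0.536 0.113 0.01 ]
pos [0.3718 0.4953 0.2404] yaw -179.84 shift [-0.0841 -0.0566  0.1403] turn 0.002
```

View pics/w1.png

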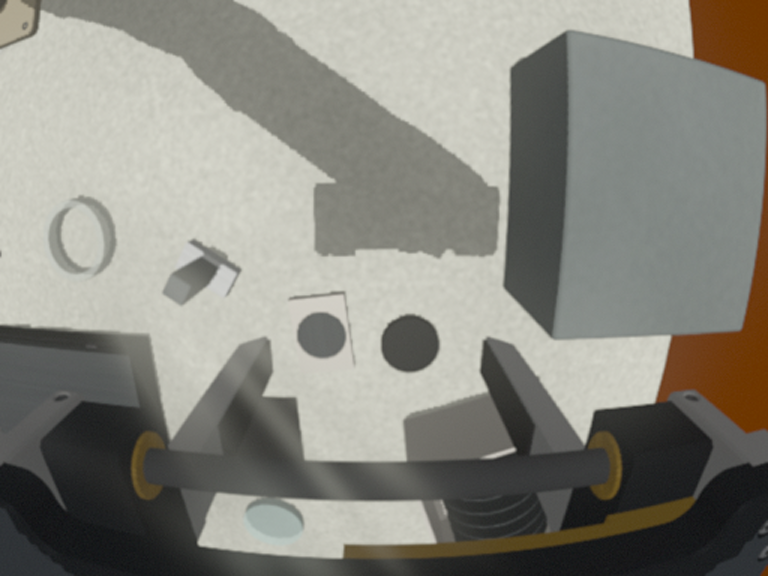

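The wafer shows at (321,335), the plate edges at (345,293)-(354,365) and (289,299)-(345,293). The lens cap is at (410,343) and the pusher at (200,270).

Run:
```python
from h import *
p=read_camera("wrist")
f=lambda u,v,z:at(u/1.5,v/1.5,z,p,True)
g=cv2.cvtColor(p["image"],cv2.COLOR_RGB2GRAY)
x0,y0=190,200;m=(g[y0:y0+48,x0:x0+48]<120).astype(np.uint8)
n,l,st,c=cv2.connectedComponentsWithStats(m);i=1+np.argmax(st[1:,4]);print("wafer",st[i],c[i]+[x0,y0]);w=c[i]+[x0,y0]
print(at(*w,.01,p,True).round(4))
a,b,c2=f(289,299,.005),f(345,293,.005),f(354,365,.005)
print(a,b,c2,np.degrees(np.arctan2(*(b-a)[:2])),np.degrees(np.arctan2(*(c2-b)[:2])))
W=at(*w,.01,p,True)
go(W[0],W[1],.1)
```

```text
wafer [  8  10  31  28 705] [213.17021277 223.56312057]
[0.4562 0.4402 0.01  ]
[0.41996055 0.41024219 0.005     ] [0.41361965 0.46596681 0.005     ] [0.49105248 0.473664   0.005     ] -6.491757981360038 84.32317124052699
pos [0.372  0.4951 0.2404] yaw -179.87 shift [-0.0841 -0.0551  0.1403] turn 0
```

>>> servo_tool(
  rows=[
    [0.4, [-0.042, -0.027, 0.04], -0.033],
    [0.4, [-0.084, -0.055, 0.09], -0.067],
    [0.4, [-0.084, -0.055, 0.14], -0.067],
    [0.4, [-0.084, -0.055, 0.18], -0.067],
    [0.4, [-0.084, -0.055, 0.18], -0.067],
  ],
)

```text
time: 2.8
tool_pos: [0.4549, 0.4376, 0.0573]
ee_rot: [0.166, -3.132, 0.007]
wrist_force: [0.4, -0.0, -0.1]
finger_gap: 0.0654
grip_force: 0.0
```

Run:
```python
from h import *
p=read_camera("wrist");save(p,'w2.png')
go(.4562,.4402,.004,186)
```

```text
pos [0.4564 0.4392 0.0597] yaw -173.91 shift [-0.0001  0.0011  0.0557] turn 0.001
```

View pics/w2.png

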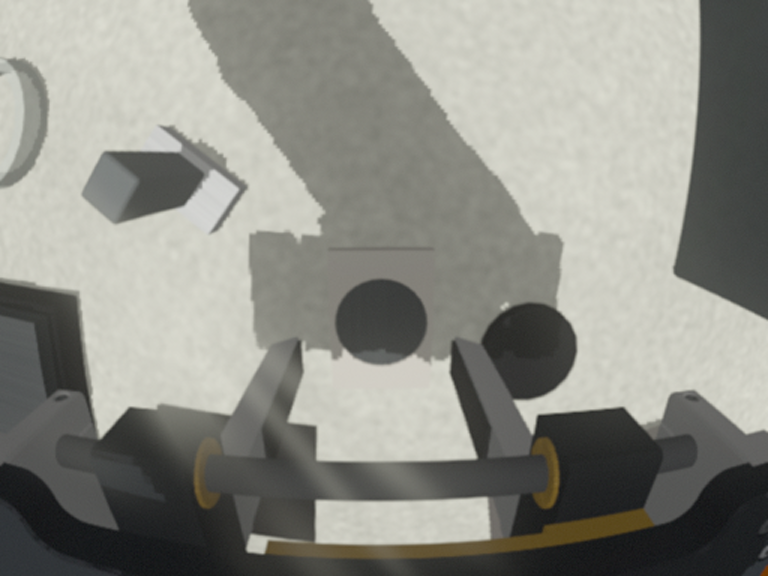

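Run:
```python
from h import *
p=read_camera("wrist")
f=lambda u,v,z:at(u/1.5,v/1.5,z,p,True).round(4)
print("cap",f(530,350,.012),f(482,345,.012)," wafer",f(381,322,.01)," plate L,R",f(331,300,.01),f(434,300,.01),"pushertop",f(103,187,.086),f(137,152,.086),f(83,192,.086),f(119,223,.086),"foot",f(246,186,.016),f(211,233,.016))
```

```text
cap [0.4667 0.5305 0.012 ] [0.466  0.5008 0.012 ]  wafer [0.4587 0.4426 0.01  ]  plate L,R [0.449  0.4143 0.01  ] [0.4431 0.4698 0.01  ] pushertop [0.3885 0.3257 0.086 ] [0.3749 0.3413 0.086 ] [0.3907 0.3154 0.086 ] [0.4024 0.3337 0.086 ] foot [0.3911 0.3659 0.016 ] [0.4171 0.3477 0.016 ]
```

>>> servo_tool(
  rows=[
    [0.4, [-0.001, 0.002, 0.03], 0],
    [0.4, [-0.001, 0.002, 0.055], 0],
    [0.4, [-0.001, 0.002, 0.055], 0],
    [-1, [-0.001, 0.002, 0.055], 0],
    [-1, [-0.001, 0.002, 0.055], 0],
  ],
  newtons=25,
)

```text
time: 3.52
tool_pos: [0.4591, 0.4424, 0.0075]
ee_rot: [-0.165, 3.135, 0.004]
wrist_force: [0.7, -0.4, 6.1]
finger_gap: 0.0553
grip_force: 25.0
```

>>> servo_tool(
  rows=[
    [-1, [0, 0, 0], 0],
    [-1, [0, 0, 0], 0],
    [-1, [0, 0, -0.03], 0],
    [-1, [0, 0, -0.09], 0],
    [-1, [0, 0, -0.14], 0],
  ],
)

```text
time: 4.15
tool_pos: [0.4583, 0.4415, 0.1479]
ee_rot: [-0.165, 3.136, 0.002]
wrist_force: [-0.7, 0.4, -0.8]
finger_gap: 0.0554
grip_force: 25.0
```

>>> servo_tool(
  rows=[
    [-1, [0, 0, 0], 0],
  ],
)

```text
time: 4.28
tool_pos: [0.4605, 0.4437, 0.1506]
ee_rot: [-0.164, 3.13, 0.011]
wrist_force: [0.8, 0.5, -0.5]
finger_gap: 0.0552
grip_force: 25.0
```

Run:
```python
from h import *
for _ in range(2):
    p=read_camera("top")
save(p,'top1.png')
np.save('top1.npy',p["image"])
go(.525,.160,.15,180)
```

```text
pos [0.458  0.4411 0.1458] yaw -173.97 shift [-0.0371 -0.2866 -0.0043] turn 0.067
```

Run:
```python
from h import *
im=np.load('top.npy')
c=im[165:225,190:355];c=np.clip(c.astype(float)*1.6,0,255).astype(np.uint8)
cv2.imwrite('pics/tray.png',cv2.resize(c[:,:,::-1],None,fx=4.8,fy=4.8,interpolation=cv2.INTER_CUBIC))
```

```text
(no output)
```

View pics/tray.png

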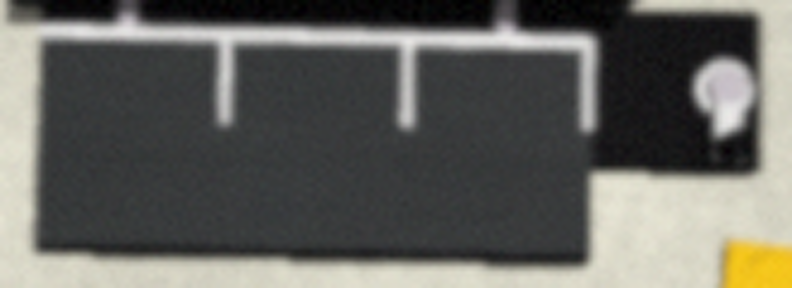

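```bash
cat >> h.py <<'E'
class C: pass
E
python3 - <<'E'
from h import *
p=read_camera("top")
f=lambda u,v,z:at(190+(u+.5)/4.8-.5,165+(v+.5)/4.8-.5,z,p)
P={n:f(*a) for n,a in dict(c3=(218,44,.045),c2=(399,47,.045),c1=(581,50,.045),nl=(38,245,.045),fl=(42,38,.045),nr=(587,257,.045),crank=(722,88,.05),hnd=(730,112,.06)).items()}
for k,v in P.items(): print(k,v.round(4))
d=P['c3']-P['c1'];print("yaw",np.degrees(np.arctan2(-d[0],d[1])),np.linalg.norm(d))
print("cam",ray(256,192,p)[0])
E
```

```text
c3 [0.6142 0.1058 0.045 ]
c2 [ 0.6123 -0.0265  0.045 ]
c1 [ 0.6104 -0.1598  0.045 ]
nl [0.4673 0.2348 0.045 ]
fl [0.6184 0.2342 0.045 ]
nr [ 0.459  -0.1623  0.045 ]
crank [ 0.5819 -0.2616  0.05  ]
hnd [ 0.5632 -0.2648  0.06  ]
yaw -0.8320967187416969 0.2656392866557973
cam [0.41101396 0.04155301 1.408587  ]
```

>>> servo_tool(
  rows=[
    [-1, [-0.008, -0.057, 0], 0.015],
    [-1, [-0.017, -0.115, 0], 0.03],
    [-1, [-0.025, -0.17, 0], 0.045],
    [-1, [-0.033, -0.225, 0], 0.06],
    [-1, [-0.038, -0.276, 0], 0.074],
  ],
)

```text
time: 5.05
tool_pos: [0.524, 0.1681, 0.1435]
ee_rot: [-0.02, -3.139, 0.002]
wrist_force: [-0.2, 0.0, -0.9]
finger_gap: 0.0551
grip_force: 25.0
```

>>> servo_tool(
  rows=[
    [-1, [0, 0, 0], 0],
    [-1, [0, 0, 0], 0],
  ],
)

```text
time: 5.3
tool_pos: [0.5239, 0.1712, 0.1441]
ee_rot: [-0.017, -3.139, -0.0]
wrist_force: [-1.2, 0.9, -1.6]
finger_gap: 0.0555
grip_force: 25.0
```

Run:
```python
from h import *
for i in range(3): p=read_camera("wrist"); go(.526,.171,.052,179.3)
save(p,'w3.png')
```

```text
pos [0.5238 0.1721 0.1443] yaw 179.47 shift [-0.0024 -0.0011  0.0923] turn 0.002
pos [0.5239 0.1725 0.1445] yaw 179.52 shift [-0.0023 -0.0015  0.0925] turn 0.002
pos [0.524  0.1726 0.1447] yaw 179.54 shift [-0.0021 -0.0016  0.0927] turn 0.003
```

View pics/w3.png

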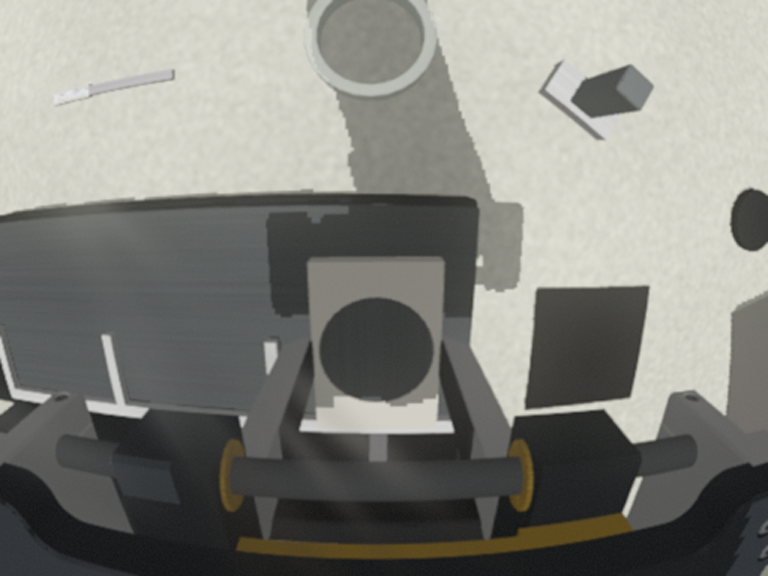

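The plate is held squarely above bay 3, with its wafer at (377,348); its bay fence end is at (272,342). Lowering it.

>>> servo_tool(
  rows=[
    [-1, [-0.002, -0.001, 0.04], 0.002],
    [-1, [-0.002, -0.001, 0.075], 0.002],
    [-1, [-0.002, -0.001, 0.089], 0.002],
    [-1, [-0.002, -0.001, 0.092], 0.002],
    [-1, [-0.002, -0.001, 0.092], 0.002],
  ],
)

```text
time: 6.08
tool_pos: [0.5274, 0.1703, 0.054]
ee_rot: [0.022, 3.14, 0.001]
wrist_force: [-0.6, -0.1, -1.4]
finger_gap: 0.0553
grip_force: 25.0
```

>>> servo_tool(
  rows=[
    [0.45, [0, 0, 0], 0],
    [0.45, [0, 0, 0], 0],
    [0.45, [0, 0, 0], 0],
    [0.45, [0, 0, -0.02], 0],
    [0.45, [0, 0, -0.06], 0],
  ],
)

```text
time: 6.7
tool_pos: [0.5256, 0.1692, 0.1128]
ee_rot: [-0.022, -3.138, 0.002]
wrist_force: [0.5, -0.8, 0.3]
finger_gap: 0.0683
grip_force: 0.0
```

>>> servo_tool(
  rows=[
    [0.45, [0, 0, -0.04], 0],
    [0.45, [0, 0, -0.1], 0],
    [0.45, [0, 0, -0.1], 0],
  ],
)

```text
time: 7.08
tool_pos: [0.5299, 0.1708, 0.218]
ee_rot: [0.023, 3.132, 0.006]
wrist_force: [0.3, 0.4, -0.4]
finger_gap: 0.0682
grip_force: 0.0
```

Run:
```python
from h import *
p=read_camera("wrist")
for t in ["plate_a_mid","pusher_grip"]:
    for b in boxes_of(t,p): 
        x=b["box"];print(t,np.round(x),round(b["confidence"],2),at((x[0]+x[2])/2,(x[1]+x[3])/2,.055,p,True).round(3))
g=cv2.cvtColor(p["image"],cv2.COLOR_RGB2GRAY);save(p,'w4.png')
go(.60,-.473,.21,180)
```

```text
plate_a_mid [  0. 255.   8. 276.] 0.43 [ 0.677 -0.273  0.055]
pusher_grip [340.  43. 397.  88.] 0.66 [0.393 0.313 0.055]
pos [0.526  0.1694 0.2126] yaw 179.18 shift [-0.0831 -0.6413  0.0028] turn -0.009
```

>>> servo_tool(
  rows=[
    [0.45, [0, -0.06, 0], 0],
    [0.45, [0, -0.12, 0], 0],
    [0.45, [0, -0.18, 0], 0],
    [0.45, [0, -0.24, 0], 0],
    [0.45, [0, -0.3, 0], 0],
  ],
)

```text
time: 7.85
tool_pos: [0.5212, -0.1319, 0.2114]
ee_rot: [-0.022, -3.138, -0.001]
wrist_force: [-0.1, -0.7, 0.2]
finger_gap: 0.0683
grip_force: 0.0
```

>>> servo_tool(
  rows=[
    [0.45, [0, -0.06, 0], 0],
    [0.45, [0, -0.12, 0], 0],
    [0.45, [0, -0.18, 0], 0],
    [0.45, [0, -0.24, 0], 0],
    [0.45, [0, -0.3, 0], 0],
  ],
)

```text
time: 8.48
tool_pos: [0.5172, -0.4314, 0.2108]
ee_rot: [-0.022, -3.139, -0.004]
wrist_force: [0.3, -0.8, 0.0]
finger_gap: 0.0682
grip_force: 0.0
```

>>> servo_tool(
  rows=[
    [0.45, [0, -0.04, 0.03], 0],
    [0.45, [0, -0.04, 0.06], 0],
    [0.45, [0, -0.04, 0.06], 0],
  ],
)

```text
time: 8.85
tool_pos: [0.515, -0.4682, 0.1482]
ee_rot: [-0.023, -3.134, -0.01]
wrist_force: [0.5, 0.8, 0.6]
finger_gap: 0.0682
grip_force: 0.0
```

Run:
```python
from h import *
p=read_camera("wrist");save(p,'w5.png')
go(.516,-.473,.1,180)
```

```text
pos [ 0.5167 -0.4688  0.1507] yaw 179.21 shift [ 0.0004 -0.0044  0.0507] turn -0.009
```

View pics/w5.png

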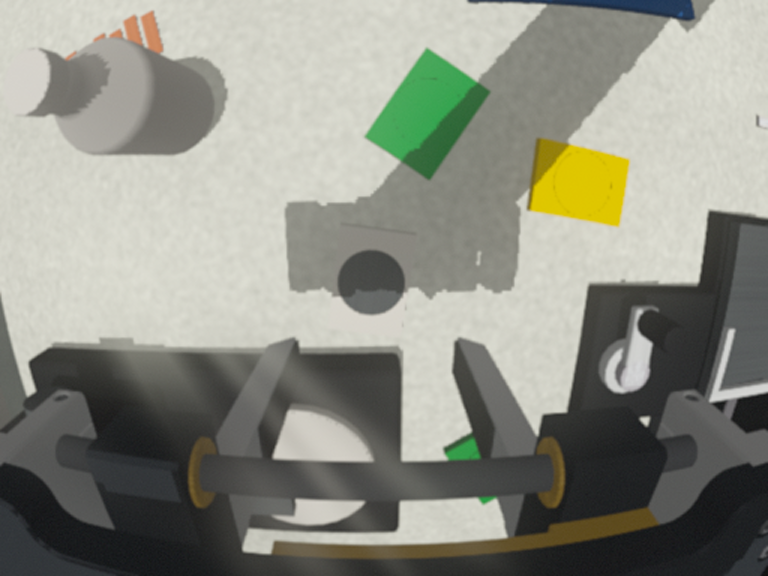

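The wafer shows at (371,282), the near plate edge at (342,223)-(416,234), the crank handle at (655,325) and the crank axis at (625,368). There are no other white plates here.

Run:
```python
from h import *
p=read_camera("wrist")
f=lambda u,v,z:at(u/1.5,v/1.5,z,p,True)
w=f(371,282,.01);a=f(342,223,.005);b=f(416,234,.005)
print("wafer",w.round(4),a.round(4),b.round(4),np.linalg.norm(b-a),np.degrees(np.arctan2((b-a)[0],(a-b)[1]*-1)))
print("crank axis",f(625,368,.05).round(4),"handle top",f(655,328,.094).round(4))
d=b-a;th=np.degrees(np.arctan2(-d[0],d[1])) # y axis=(-sin,cos)
print("plate yaw",th)
go(w[0],w[1],.004,180+th)
```

```text
wafer [ 0.521  -0.4715  0.01  ] [ 0.4771 -0.4921  0.005 ] [ 0.4861 -0.4377  0.005 ] 0.055105952998774924 9.353173745116242
crank axis [ 0.5824 -0.2725  0.05  ] handle top [ 0.5317 -0.2842  0.094 ]
plate yaw -9.353173745116242
pos [ 0.5178 -0.4693  0.1525] yaw 179.24 shift [-0.0034 -0.0024  0.1485] turn 0.095
```

>>> servo_tool(
  rows=[
    [0.45, [-0.003, -0.002, 0.04], 0.05],
    [0.45, [-0.003, -0.002, 0.09], 0.1],
    [0.45, [-0.003, -0.002, 0.1], 0.1],
    [0.45, [-0.003, -0.002, 0.1], 0.1],
  ],
)

```text
time: 9.45
tool_pos: [0.5216, -0.4723, 0.0544]
ee_rot: [0.265, 3.129, -0.001]
wrist_force: [-0.5, -1.1, 0.8]
finger_gap: 0.0681
grip_force: 0.0
```

Run:
```python
from h import *
p=read_camera("wrist")
g=cv2.cvtColor(p["image"],cv2.COLOR_RGB2GRAY);x0,y0=205,165;m=(g[y0:y0+90,x0:x0+90]<85).astype(np.uint8)
n,l,st,c=cv2.connectedComponentsWithStats(m)
for i in range(1,n):
    if st[i,4]>300: print(st[i]+[x0,y0,0,0,0],at(*(c[i]+[x0,y0]),.01,p,True).round(4))
for _ in range(3): read_camera("wrist"); go(.5212,-.4716,.004,170.3)
```

```text
[ 221  180   61   52 2584] [ 0.5156 -0.4704  0.01  ]
pos [ 0.5222 -0.4735  0.0559] yaw 170.25 shift [0.0015 0.0018 0.0519] turn -0.001
pos [ 0.5221 -0.4735  0.0559] yaw 170.22 shift [0.0014 0.0018 0.0519] turn -0.001
pos [ 0.5219 -0.4734  0.0557] yaw 170.21 shift [0.0012 0.0018 0.0517] turn -0.001
```

>>> servo_tool(
  rows=[
    [0.45, [0.001, 0.002, 0.03], 0],
    [0.45, [0.001, 0.002, 0.051], 0],
    [0.45, [0.001, 0.002, 0.051], 0],
    [-1, [0.001, 0.002, 0.051], 0],
    [-1, [0.001, 0.002, 0.051], 0],
  ],
)

```text
time: 10.28
tool_pos: [0.5201, -0.4706, 0.0027]
ee_rot: [0.269, 3.13, -0.001]
wrist_force: [0.8, -0.5, 0.3]
finger_gap: 0.0555
grip_force: 25.0
```

>>> servo_tool(
  rows=[
    [-1, [0, 0, 0], 0],
    [-1, [0, 0, 0], 0],
    [-1, [0, 0, -0.03], 0],
    [-1, [0, 0, -0.09], 0],
    [-1, [0, 0, -0.14], 0],
  ],
)

```text
time: 10.9
tool_pos: [0.52, -0.4699, 0.1438]
ee_rot: [-0.268, -3.13, -0.0]
wrist_force: [1.5, -0.5, -1.8]
finger_gap: 0.0562
grip_force: 25.0
```

Run:
```python
from h import *
# bay 1: corner (.610,-.160) yaw -.8, local (-88,62)
for _ in range(2): read_camera("side"); go(.523,-.097,.145,179.2)
print(get_state()["finger_gap"])
```

```text
pos [ 0.5231 -0.4728  0.1515] yaw 170.19 shift [0.0642 0.3703 0.0038] turn -0.1
pos [ 0.5232 -0.4729  0.1489] yaw 170.19 shift [0.0643 0.3704 0.0012] turn -0.1
0.055757613324753014
```

>>> servo_tool(
  rows=[
    [-1, [0.01, 0.06, 0], -0.02],
    [-1, [0.021, 0.12, 0], -0.04],
    [-1, [0.032, 0.18, 0], -0.06],
    [-1, [0.042, 0.24, 0], -0.08],
    [-1, [0.053, 0.3, 0], -0.1],
  ],
)

```text
time: 11.62
tool_pos: [0.5181, -0.1631, 0.1415]
ee_rot: [-0.02, -3.14, -0.001]
wrist_force: [1.9, 1.0, -1.3]
finger_gap: 0.0557
grip_force: 25.0
```

>>> servo_tool(
  rows=[
    [-1, [0, 0.06, 0], 0],
    [-1, [0, 0.071, 0], 0],
    [-1, [0, 0.071, 0], 0],
    [-1, [0, 0.071, 0], 0],
  ],
)

```text
time: 12.12
tool_pos: [0.5197, -0.0968, 0.142]
ee_rot: [-0.027, -3.141, 0.002]
wrist_force: [0.6, 0.4, -1.2]
finger_gap: 0.0556
grip_force: 25.0
```

Run:
```python
from h import *
for _ in range(2): p=read_camera("wrist"); go(.523,-.097,.053,179.2)
save(p,'w6.png')
```

```text
pos [ 0.5197 -0.0969  0.142 ] yaw 179.0 shift [-0.0033  0.      0.089 ] turn -0.002
pos [ 0.5197 -0.0967  0.1421] yaw 179.0 shift [-0.0033 -0.0001  0.0891] turn -0.002
```

View pics/w6.png

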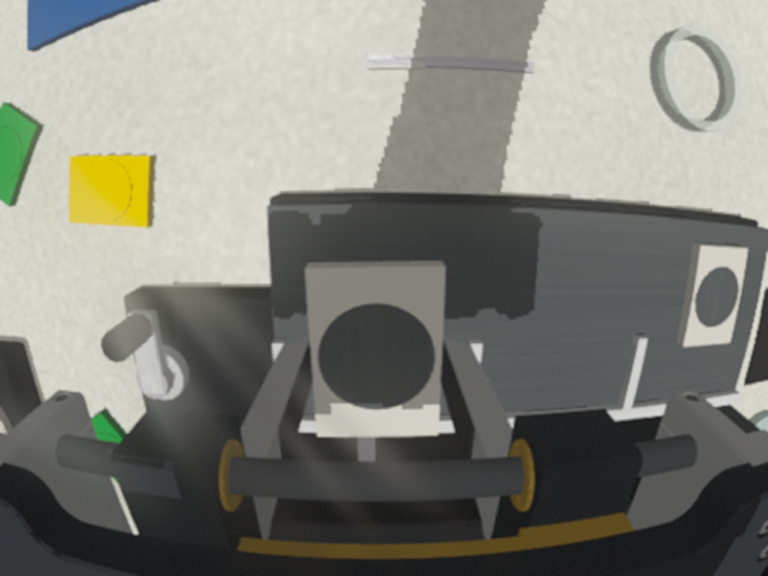

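The plate is held over bay 1 at (375,350), midway between the fence ends at (278,350) and (476,350). The bay 3 plate lies straight at (717,295).

>>> servo_tool(
  rows=[
    [-1, [-0.003, 0, 0.04], 0],
    [-1, [-0.003, 0, 0.075], 0],
    [-1, [-0.003, 0, 0.086], 0],
    [-1, [-0.003, 0, 0.089], 0],
    [-1, [-0.003, 0, 0.089], 0],
  ],
)

```text
time: 12.85
tool_pos: [0.5237, -0.095, 0.0541]
ee_rot: [0.023, 3.14, -0.0]
wrist_force: [0.5, -0.3, -2.1]
finger_gap: 0.0557
grip_force: 25.0
```

>>> servo_tool(
  rows=[
    [0.45, [0, 0, 0], 0],
    [0.45, [0, 0, 0], 0],
    [0.45, [0, 0, 0], 0],
    [0.45, [0, 0, -0.02], 0],
    [0.45, [0, 0, -0.06], 0],
  ],
)

```text
time: 13.48
tool_pos: [0.5217, -0.0943, 0.1129]
ee_rot: [-0.022, -3.138, -0.001]
wrist_force: [1.1, -0.3, 0.0]
finger_gap: 0.0681
grip_force: 0.0
```

>>> servo_tool(
  rows=[
    [0.45, [0, 0, -0.04], 0],
    [0.45, [0, 0, -0.1], 0],
    [0.45, [0, 0.06, -0.1], 0],
    [0.45, [0, 0.12, -0.1], 0],
    [0.45, [0, 0.18, -0.1], 0],
  ],
)

```text
time: 14.1
tool_pos: [0.5255, 0.0871, 0.2138]
ee_rot: [0.023, 3.14, 0.0]
wrist_force: [1.0, 0.4, 0.6]
finger_gap: 0.0678
grip_force: 0.0
```

Run:
```python
from h import *
p=read_camera("top");im=p["image"]
c=im[165:255,150:355];c=np.clip(c.astype(float)*1.5,0,255).astype(np.uint8)
cv2.imwrite('pics/top2.png',cv2.resize(c[:,:,::-1],None,fx=3.9,fy=3.9,interpolation=cv2.INTER_CUBIC))
for b in boxes_of("pusher_grip",p): print(b)
go(.43,.33,.24,180)
```

```text
{'box': [162.5, 229.4, 180.3, 244.8], 'confidence': 0.49}
pos [0.5249 0.0944 0.2135] yaw 179.86 shift [ 0.0954  0.2355 -0.0254] turn -0.002
```

>>> servo_tool(
  rows=[
    [0.45, [0.01, 0.05, -0.03], 0],
    [0.45, [0.025, 0.1, -0.03], 0.1],
    [0.45, [0.04, 0.15, -0.03], 0.2],
    [0.45, [0.055, 0.2, -0.03], 0.3],
    [0.45, [0.07, 0.235, -0.03], 0.39],
  ],
)

```text
time: 14.82
tool_pos: [0.458, 0.3235, 0.2433]
ee_rot: [-0.973, -2.987, -0.001]
wrist_force: [0.2, -0.2, 0.1]
finger_gap: 0.068
grip_force: 0.0
```

>>> servo_tool(
  rows=[
    [0.45, [0, 0, 0.04], 0],
    [0.45, [0, 0, 0.04], 0],
  ],
)

```text
time: 15.08
tool_pos: [0.4569, 0.32, 0.2012]
ee_rot: [-0.966, -2.986, 0.008]
wrist_force: [1.1, -0.4, -0.1]
finger_gap: 0.0682
grip_force: 0.0
```

Run:
```python
from h import *
p=read_camera("wrist");save(p,'w7.png');np.save('w7.npy',p["image"])
go(.388,.325,.2,145)
```

```text
pos [0.4584 0.3203 0.2028] yaw 144.06 shift [ 0.0598 -0.0375  0.0029] turn -0.01
```

View pics/w7.png

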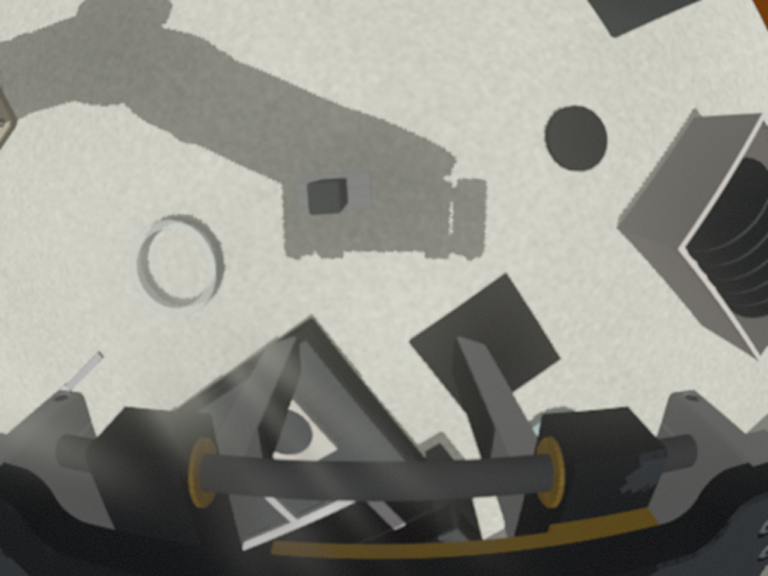

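The pusher's handle top is at (327,196), with the foot's long side along the image's horizontal, that is the tool's y. I compute the axis and go closer.

Run:
```python
from h import *
p=read_camera("wrist");im=p["image"]
c=im[105:150,190:262];c=np.clip((c.astype(float)-30)*1.6,0,255).astype(np.uint8)
cv2.imwrite('pics/w7c.png',cv2.resize(c[:,:,::-1],None,fx=8,fy=8,interpolation=cv2.INTER_CUBIC))
w=at(327/1.5,196/1.5,.086,p,True);print(w)
go(w[0],w[1],.047+.05,145)
```

```text
[0.39005062 0.33028252 0.086     ]
pos [0.4594 0.3205 0.2038] yaw 144.02 shift [ 0.0619 -0.0329  0.1068] turn -0.011
```

View pics/w7c.png

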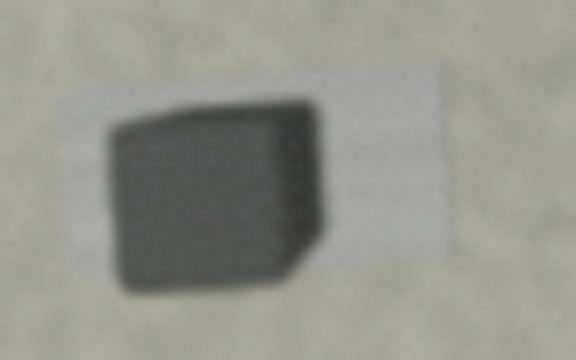

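Run:
```python
from h import *
p=read_camera("wrist")
f=lambda u,v,z:at(190+(u+.5)/8-.5,105+(v+.5)/8-.5,z,p,True)
T=[f(*c,.086) for c in [(113,128),(272,115),(285,280),(125,292)]]
F=[f(*c,.016) for c in [(62,95),(440,68),(450,255),(68,275)]]
for Q in (T,F):
    c=np.mean(Q,0);d=(Q[1]-Q[0]+Q[2]-Q[3])/2;e=(Q[3]-Q[0]+Q[2]-Q[1])/2
    print(c.round(4),np.linalg.norm(d),np.linalg.norm(e),"yaw",np.degrees(np.arctan2(-d[0],d[1])))
c=np.mean(F+T,0)
go(c[0],c[1],.1,144+0)
```

```text
[0.3886 0.3282 0.086 ] 0.020179552438278216 0.020827346010301707 yaw -32.5062220632538
[0.3889 0.3281 0.016 ] 0.059035140620382266 0.028602281346109516 yaw -33.29142191173598
pos [0.46   0.3208 0.2044] yaw 144.0 shift [ 0.062  -0.0361  0.1043] turn 0.0
```

>>> servo_tool(
  rows=[
    [0.3, [0.031, -0.018, 0], -0.033],
    [0.3, [0.062, -0.036, 0.03], -0.033],
    [0.3, [0.062, -0.036, 0.08], -0.033],
    [0.3, [0.062, -0.036, 0.13], -0.033],
    [0.3, [0.062, -0.036, 0.156], -0.033],
  ],
)

```text
time: 15.85
tool_pos: [0.3882, 0.3282, 0.0465]
ee_rot: [0.893, 3.012, 0.0]
wrist_force: [-0.5, 0.8, -0.2]
finger_gap: 0.0607
grip_force: 0.0
```

>>> servo_tool(
  rows=[
    [0.3, [0, 0, 0], 0],
    [-1, [0, 0, 0], 0],
    [-1, [0, 0, 0], 0],
    [-1, [0, 0, 0], 0],
  ],
  newtons=45,
)

```text
time: 16.35
tool_pos: [0.3882, 0.3291, 0.0484]
ee_rot: [0.891, 3.012, 0.003]
wrist_force: [-0.7, 0.4, 0.5]
finger_gap: 0.0345
grip_force: 0.0
```

>>> servo_tool(
  rows=[
    [-1, [0, 0, 0], 0],
    [-1, [0, 0, 0], 0],
  ],
)

```text
time: 16.6
tool_pos: [0.3873, 0.3284, 0.0476]
ee_rot: [-0.891, -3.012, 0.001]
wrist_force: [-1.2, -1.1, 5.2]
finger_gap: 0.0218
grip_force: 45.0
```

Run:
```python
from h import *
for i in range(4): read_camera("wrist"); go(.44,.13,.17,179.2)
```

```text
pos [0.3873 0.3284 0.0476] yaw 147.05 shift [-0.1521 -0.1379 -0.1224] turn -0.357
pos [0.3873 0.3284 0.0476] yaw 147.06 shift [-0.1521 -0.1379 -0.1224] turn -0.357
pos [0.3873 0.3284 0.0476] yaw 147.06 shift [-0.1521 -0.1379 -0.1224] turn -0.357
pos [0.3873 0.3284 0.0476] yaw 147.06 shift [-0.1521 -0.1379 -0.1224] turn -0.357
```

>>> servo_tool(
  rows=[
    [-1, [0, 0, -0.06], 0],
    [-1, [0, 0, -0.12], -0.09],
    [-1, [-0.045, -0.035, -0.12], -0.18],
    [-1, [-0.09, -0.07, -0.12], -0.27],
    [-1, [-0.13, -0.103, -0.12], -0.357],
  ],
)

```text
time: 17.42
tool_pos: [0.4411, 0.1697, 0.1673]
ee_rot: [0.015, 3.141, -0.0]
wrist_force: [0.3, -0.2, -1.1]
finger_gap: 0.0215
grip_force: 45.0
```

>>> servo_tool(
  rows=[
    [-1, [0, 0, 0], 0],
    [-1, [0, 0, 0], 0],
  ],
)

```text
time: 17.68
tool_pos: [0.4405, 0.172, 0.1671]
ee_rot: [-0.024, -3.141, -0.001]
wrist_force: [0.6, 1.6, -1.1]
finger_gap: 0.0218
grip_force: 45.0
```

Run:
```python
from h import *
for i in range(2): p=read_camera("side"); go(.456,.171,.095,179.2)
save(p,'side1.png');im=p["image"][100:260,180:340]
cv2.imwrite('pics/side1c.png',cv2.resize(im[:,:,::-1],None,fx=3.7,fy=3.7,interpolation=cv2.INTER_CUBIC))
```

```text
pos [0.4402 0.1728 0.1671] yaw 179.24 shift [-0.0158 -0.0016  0.0721] turn 0.0
pos [0.4401 0.1731 0.1671] yaw 179.31 shift [-0.016  -0.002   0.0721] turn 0.001
```

View pics/side1c.png

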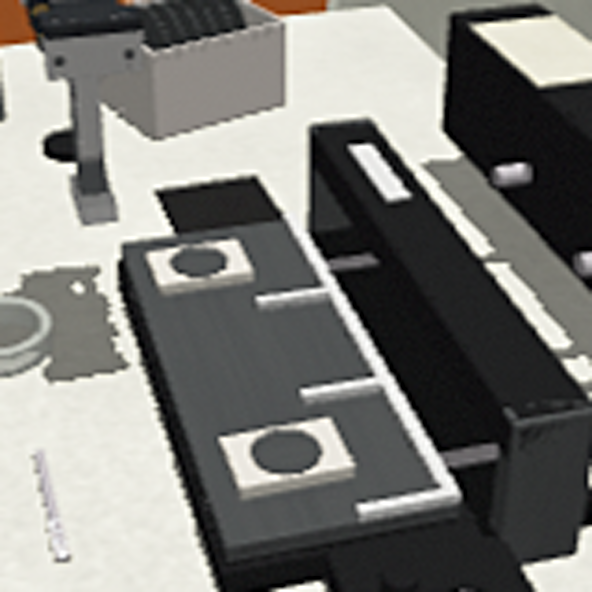

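The side crop shows both plates flat in bays 3 and 1 at (200,265) and (287,452), with the pusher upright in the grip. Lowering the pusher behind the bay 3 plate.

>>> servo_tool(
  rows=[
    [-1, [-0.014, -0.001, 0.03], 0],
    [-1, [-0.014, -0.001, 0.065], 0],
    [-1, [-0.014, -0.001, 0.0715], 0],
    [-1, [-0.014, -0.001, 0.0715], 0],
  ],
)

```text
time: 18.27
tool_pos: [0.4542, 0.1713, 0.0959]
ee_rot: [-0.019, -3.141, -0.0]
wrist_force: [-0.9, 0.0, -1.3]
finger_gap: 0.0217
grip_force: 45.0
```

>>> servo_tool(
  rows=[
    [-1, [-0.01, 0, 0], 0],
    [-1, [-0.02, 0, 0], 0],
    [-1, [-0.028, 0, 0], 0],
    [-1, [-0.036, 0, 0], 0],
    [-1, [-0.044, 0, 0], 0],
  ],
)

```text
time: 18.9
tool_pos: [0.499, 0.1695, 0.0958]
ee_rot: [-0.023, -3.141, 0.0]
wrist_force: [-1.6, -0.3, -1.0]
finger_gap: 0.0219
grip_force: 45.0
```

>>> servo_tool(
  rows=[
    [-1, [-0.004, 0, 0], 0],
    [-1, [-0.008, 0, 0], 0],
    [-1, [-0.01, 0, 0], 0],
    [-1, [-0.01, 0, 0], 0],
  ],
)

```text
time: 19.4
tool_pos: [0.509, 0.1695, 0.0958]
ee_rot: [0.022, 3.141, 0.0]
wrist_force: [-0.4, -0.2, -2.1]
finger_gap: 0.0218
grip_force: 45.0
```

```bash
cat > m.py <<'E'
from h import *
F=[]
for i in range(4):
    p=read_camera("top");s=get_state();F.append(np.r_[s["wrist_force"],s["tool_pos"]])
print(np.mean(F,0).round(4),yaw(),s["finger_gap"])
for v in (p,read_camera("wrist")):
    for b in boxes_of("plate_a_mid",v):
        x=b["box"];print(np.round(x),round(b["confidence"],2),at((x[0]+x[2])/2,(x[1]+x[3])/2,.055,v,v is not p).round(4))
c=p["image"]
cv2.imwrite('pics/last.png',c[:,:,::-1])
E
python3 m.py
```

```text
[ 0.2014  0.3565 -1.6615  0.5088  0.1695  0.0958] 179.191963384864 0.02193415906455849
[372. 221. 398. 253.] 0.79 [ 0.3944 -0.4125  0.055 ]
[286. 188. 302. 215.] 0.77 [ 0.5167 -0.0994  0.055 ]
[353. 142. 379. 169.] 0.67 [ 0.6792 -0.3544  0.055 ]
[341. 217. 366. 233.] 0.65 [ 0.4343 -0.3038  0.055 ]
[  2. 185.  35. 260.] 0.73 [ 0.5182 -0.067   0.055 ]
```

>>> servo_tool(
  rows=[
    [-1, [-0.002, 0, 0], 0],
    [-1, [-0.004, 0, 0], 0],
    [-1, [-0.004, 0, 0], 0],
  ],
)

```text
time: 20.12
tool_pos: [0.5128, 0.1694, 0.0957]
ee_rot: [0.022, 3.141, 0.0]
wrist_force: [0.0, -0.4, -1.4]
finger_gap: 0.0215
grip_force: 45.0
```

>>> servo_tool(
  rows=[
    [-1, [-0.001, 0, 0], 0],
    [-1, [-0.002, 0, 0], 0],
    [-1, [-0.002, 0, 0], 0],
  ],
)

```text
time: 20.5
tool_pos: [0.5149, 0.1694, 0.0957]
ee_rot: [0.022, 3.141, 0.0]
wrist_force: [-0.6, -0.2, -1.6]
finger_gap: 0.0221
grip_force: 45.0
```

>>> servo_tool(
  rows=[
    [-1, [-0.001, 0, 0], 0],
    [-1, [-0.002, 0, 0], 0],
    [-1, [-0.002, 0, 0], 0],
  ],
)

```text
time: 20.88
tool_pos: [0.5168, 0.1694, 0.0958]
ee_rot: [0.022, 3.141, 0.0]
wrist_force: [-0.9, -0.5, -2.2]
finger_gap: 0.0215
grip_force: 45.0
```

>>> servo_tool(
  rows=[
    [-1, [-0.001, 0, 0], 0],
    [-1, [-0.001, 0, 0], 0],
  ],
)

```text
time: 21.12
tool_pos: [0.5177, 0.1694, 0.0958]
ee_rot: [0.022, 3.141, 0.0]
wrist_force: [-1.0, -0.0, -2.2]
finger_gap: 0.0222
grip_force: 45.0
```

>>> servo_tool(
  rows=[
    [-1, [-0.001, 0, 0], 0],
    [-1, [-0.001, 0, 0], 0],
  ],
)

```text
time: 21.38
tool_pos: [0.5188, 0.1694, 0.0957]
ee_rot: [0.022, 3.141, 0.0]
wrist_force: [-0.5, 0.3, -1.7]
finger_gap: 0.0216
grip_force: 45.0
```

>>> servo_tool(
  rows=[
    [-1, [-0.001, 0, 0], 0],
    [-1, [-0.001, 0, 0], 0],
  ],
)

```text
time: 21.62
tool_pos: [0.5198, 0.1694, 0.0957]
ee_rot: [0.022, 3.141, 0.0]
wrist_force: [-0.4, -0.4, -1.9]
finger_gap: 0.022
grip_force: 45.0
```

>>> servo_tool(
  rows=[
    [-1, [-0.001, 0, 0], 0],
    [-1, [-0.001, 0, 0], 0],
  ],
)

```text
time: 21.88
tool_pos: [0.5208, 0.1693, 0.0957]
ee_rot: [0.022, 3.141, 0.0]
wrist_force: [-0.4, 0.6, -1.1]
finger_gap: 0.0214
grip_force: 45.0
```

>>> servo_tool(
  rows=[
    [-1, [-0.001, 0, 0], 0],
    [-1, [-0.001, 0, 0], 0],
  ],
)

```text
time: 22.12
tool_pos: [0.5218, 0.1693, 0.0958]
ee_rot: [0.022, 3.141, 0.0]
wrist_force: [-0.8, 0.2, -1.5]
finger_gap: 0.0219
grip_force: 45.0
```

```bash
python3 m.py
python3 - <<'E'
from h import *
p=read_camera("side")
g=cv2.cvtColor(p["image"],cv2.COLOR_RGB2GRAY)
for b in boxes_of("plate_a_mid",p):
    x=b["box"];print(np.round(x),round(b["confidence"],2),at((x[0]+x[2])/2,(x[1]+x[3])/2,.055,p).round(4))
for q in [(.6142,.1058,.045),(.6104,-.1598,.045)]: print(proj(q,p))
E
```

```text
[-0.5803 -0.1406 -1.6375  0.5218  0.1693  0.0958] 179.1854994894576 0.021627328416023547
[370. 220. 399. 254.] 0.96 [ 0.3931 -0.4109  0.055 ]
[286. 188. 302. 214.] 0.9 [ 0.5178 -0.0994  0.055 ]
[352. 141. 378. 168.] 0.76 [ 0.6805 -0.3518  0.055 ]
[340. 216. 365. 235.] 0.54 [ 0.4345 -0.3002  0.055 ]
[  0. 172.  30. 251.] 0.85 [ 0.5196 -0.0685  0.055 ]
[350. 286. 392. 322.] 0.97 [ 0.6614 -0.4038  0.055 ]
[241. 216. 273. 233.] 0.93 [ 0.5181 -0.1078  0.055 ]
[234. 293. 266. 332.] 0.74 [ 0.4295 -0.3537  0.055 ]
[218. 350. 266. 383.] 0.71 [ 0.3876 -0.4523  0.055 ]
[213. 155. 303. 250.] 0.4 [ 0.5466 -0.0184  0.055 ]
[267.1410677  178.47980244]
[298.95711351 233.4481403 ]
```

```bash
cat > rect.py <<'E'
# rectified view of the tray plane z=.055, mm grid in tray frame about corner c, printed as rows of brightness
from h import *
def rect(p,x0,x1,y0,y1,z=.055,st=.001):
    xs=np.arange(x0,x1,st);ys=np.arange(y1,y0,-st)   # image: up=+x, right=-y
    X,Y=np.meshgrid(xs[::-1],ys,indexing='ij')
    W=np.array(p["world_to_cam"]);K=np.array(p["mtx"])
    q=np.stack([X,Y,np.full_like(X,z)],-1)@W[:3,:3].T+W[:3,3]
    u=K[0,0]*q[...,0]/-q[...,2]+K[0,2];v=K[1,1]*-q[...,1]/-q[...,2]+K[1,2]
    return cv2.remap(p["image"],u.astype(np.float32),v.astype(np.float32),cv2.INTER_CUBIC)
E
python3 - <<'E'
from rect import *
out=[]
for n in("side","top"):
    p=read_camera(n);r=rect(p,.44,.64,-.2,.26);out.append(cv2.convertScaleAbs(r,alpha=1.0 if n=="side" else 1.5))
im=np.vstack(out);im=cv2.resize(im,None,fx=1.45,fy=1.45)
cv2.imwrite('pics/rect.png',im[:,:,::-1]);print(im.shape)
E
```

```text
(580, 667, 3)
```

View pics/rect.png

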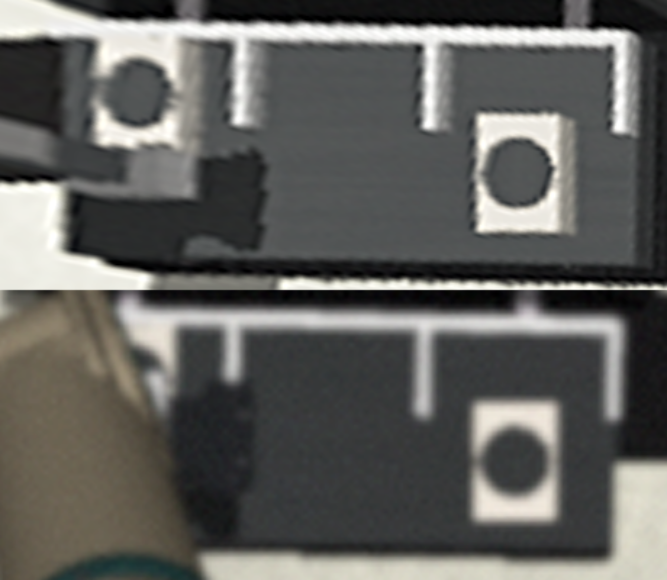

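The rectified view (side above, top below) shows the bay 3 plate with its far edge at row 38, almost on the fence, and the pusher foot behind it at row 150. The bay 1 plate is at (515,172). I keep pushing until force shows.

>>> servo_tool(
  rows=[
    [-1, [-0.001, 0, 0], 0],
    [-1, [-0.001, 0, 0], 0],
    [-1, [-0.001, 0, 0], 0],
  ],
)

```text
time: 23.05
tool_pos: [0.5221, 0.1693, 0.0957]
ee_rot: [-0.022, -3.141, 0.0]
wrist_force: [-1.9, 0.2, 0.5]
finger_gap: 0.0216
grip_force: 45.0
```

>>> servo_tool(
  rows=[
    [-1, [-0.001, 0, 0], 0],
    [-1, [-0.001, 0, 0], 0],
    [-1, [-0.001, 0, 0], 0],
  ],
)

```text
time: 23.42
tool_pos: [0.5223, 0.1693, 0.0956]
ee_rot: [-0.022, -3.139, 0.001]
wrist_force: [-4.0, 1.0, 1.6]
finger_gap: 0.022
grip_force: 45.0
```

```bash
python3 m.py|head -1
```

```text
[-5.3342  0.5576  1.7631  0.5223  0.1693  0.0956] 179.19928152302745 0.021631929257975743
```

>>> servo_tool(
  rows=[
    [-1, [0.01, 0, 0], 0],
    [-1, [0.022, 0, 0], 0],
    [-1, [0.022, 0.035, 0], 0],
    [-1, [0.022, 0.072, 0], 0],
    [-1, [0.022, 0.072, 0], 0],
  ],
)

```text
time: 24.4
tool_pos: [0.5024, 0.2458, 0.096]
ee_rot: [0.014, 3.14, 0.005]
wrist_force: [0.3, 0.1, -1.7]
finger_gap: 0.0213
grip_force: 45.0
```

>>> servo_tool(
  rows=[
    [-1, [-0.03, 0, 0], 0],
    [-1, [-0.06, 0, 0], 0],
    [-1, [-0.077, 0, 0], 0],
    [-1, [-0.077, 0, 0], 0],
  ],
)

```text
time: 24.9
tool_pos: [0.5807, 0.2388, 0.0956]
ee_rot: [0.026, 3.14, -0.001]
wrist_force: [-0.4, 0.3, -1.0]
finger_gap: 0.0218
grip_force: 45.0
```

>>> servo_tool(
  rows=[
    [-1, [0, -0.008, 0], 0],
    [-1, [0, -0.016, 0], 0],
    [-1, [0, -0.024, 0], 0],
    [-1, [0, -0.032, 0], 0],
    [-1, [0, -0.036, 0], 0],
  ],
)

```text
time: 25.52
tool_pos: [0.5789, 0.2039, 0.0958]
ee_rot: [-0.023, -3.141, -0.0]
wrist_force: [0.1, 1.4, -0.5]
finger_gap: 0.0218
grip_force: 45.0
```

>>> servo_tool(
  rows=[
    [-1, [0, -0.003, 0], 0],
    [-1, [0, -0.005, 0], 0],
    [-1, [0, -0.005, 0], 0],
  ],
)

```text
time: 25.9
tool_pos: [0.5791, 0.1994, 0.0957]
ee_rot: [0.022, 3.141, -0.0]
wrist_force: [-1.2, 1.7, -1.0]
finger_gap: 0.0218
grip_force: 45.0
```

>>> servo_tool(
  rows=[
    [-1, [0, -0.001, 0], 0],
    [-1, [0, -0.002, 0], 0],
    [-1, [0, -0.002, 0], 0],
  ],
)

```text
time: 26.28
tool_pos: [0.5791, 0.1972, 0.0957]
ee_rot: [0.023, 3.141, -0.0]
wrist_force: [-0.1, 0.7, -1.4]
finger_gap: 0.0217
grip_force: 45.0
```

```bash
python3 m.py|head -1
```

```text
[-0.4573 -0.0779 -1.6484  0.5791  0.1973  0.0957] 179.182055127667 0.021620147955394683
```

Expected contact is near y = 0.191; continuing in 1 mm steps.

>>> servo_tool(
  rows=[
    [-1, [0, -0.002, 0], 0],
    [-1, [0, -0.004, 0], 0],
    [-1, [0, -0.004, 0], 0],
    [-1, [0, -0.004, 0], 0],
  ],
)

```text
time: 27.12
tool_pos: [0.5791, 0.1931, 0.0958]
ee_rot: [0.023, 3.141, -0.001]
wrist_force: [0.3, -0.7, -0.9]
finger_gap: 0.0221
grip_force: 45.0
```

>>> servo_tool(
  rows=[
    [-1, [0, -0.001, 0], 0],
    [-1, [0, -0.001, 0], 0],
    [-1, [0, -0.001, 0], 0],
  ],
)

```text
time: 27.5
tool_pos: [0.579, 0.1926, 0.0958]
ee_rot: [0.022, 3.141, 0.0]
wrist_force: [-0.0, 0.9, -1.7]
finger_gap: 0.022
grip_force: 45.0
```

>>> servo_tool(
  rows=[
    [-1, [0, -0.001, 0], 0],
    [-1, [0, -0.001, 0], 0],
    [-1, [0, -0.001, 0], 0],
  ],
)

```text
time: 27.88
tool_pos: [0.5789, 0.1915, 0.0958]
ee_rot: [0.022, 3.141, 0.0]
wrist_force: [-0.9, 1.3, -0.1]
finger_gap: 0.0222
grip_force: 45.0
```

>>> servo_tool(
  rows=[
    [-1, [0, -0.001, 0], 0],
    [-1, [0, -0.001, 0], 0],
    [-1, [0, -0.001, 0], 0],
  ],
)

```text
time: 28.25
tool_pos: [0.5789, 0.1906, 0.0958]
ee_rot: [0.022, 3.141, 0.0]
wrist_force: [-0.7, 1.1, -1.3]
finger_gap: 0.0217
grip_force: 45.0
```

>>> servo_tool(
  rows=[
    [-1, [0, -0.001, 0], 0],
    [-1, [0, -0.001, 0], 0],
    [-1, [0, -0.001, 0], 0],
  ],
)

```text
time: 28.62
tool_pos: [0.579, 0.1904, 0.0958]
ee_rot: [0.022, 3.141, 0.002]
wrist_force: [0.0, 4.2, -1.8]
finger_gap: 0.0214
grip_force: 45.0
```

>>> servo_tool(
  rows=[
    [-1, [0, -0.001, 0], 0],
    [-1, [0, -0.001, 0], 0],
    [-1, [0, -0.001, 0], 0],
  ],
)

```text
time: 29.0
tool_pos: [0.5791, 0.1903, 0.096]
ee_rot: [0.021, 3.141, 0.004]
wrist_force: [0.4, 5.3, -0.5]
finger_gap: 0.0214
grip_force: 45.0
```

>>> servo_tool(
  rows=[
    [-1, [0, -0.001, 0], 0],
    [-1, [0, -0.001, 0], 0],
    [-1, [0, -0.001, 0], 0],
  ],
)

```text
time: 29.38
tool_pos: [0.579, 0.1902, 0.096]
ee_rot: [0.021, 3.14, 0.006]
wrist_force: [-0.3, 6.5, -2.1]
finger_gap: 0.0217
grip_force: 45.0
```

```bash
python3 m.py|head -1
```

```text
[ 0.2054  6.7001 -1.8665  0.5791  0.1902  0.0961] 179.24614428133276 0.02207392125139011
```

>>> servo_tool(
  rows=[
    [-1, [0, 0.01, 0], 0],
    [-1, [0, 0.022, 0], 0],
    [-1, [0.04, 0.022, 0], 0],
    [-1, [0.08, 0.022, 0], 0],
    [-1, [0.08, 0.022, 0], 0],
  ],
)

```text
time: 30.35
tool_pos: [0.4954, 0.2105, 0.0955]
ee_rot: [-0.018, -3.137, 0.003]
wrist_force: [0.7, 0.2, -0.9]
finger_gap: 0.0216
grip_force: 45.0
```

>>> servo_tool(
  rows=[
    [-1, [0, -0.04, 0], 0],
    [-1, [0, -0.077, 0], 0],
    [-1, [-0.01, -0.077, 0], 0],
    [-1, [-0.019, -0.077, 0], 0],
    [-1, [-0.019, -0.077, 0], 0],
  ],
)

```text
time: 30.98
tool_pos: [0.5185, 0.1347, 0.0957]
ee_rot: [0.021, 3.14, 0.001]
wrist_force: [0.5, 0.6, -2.0]
finger_gap: 0.0217
grip_force: 45.0
```

>>> servo_tool(
  rows=[
    [-1, [-0.001, 0, 0], 0],
    [-1, [-0.002, 0, 0], 0],
    [-1, [-0.003, 0, 0], 0],
    [-1, [-0.003, 0, 0], 0],
  ],
)

```text
time: 31.48
tool_pos: [0.5201, 0.1334, 0.0958]
ee_rot: [0.022, 3.142, 0.0]
wrist_force: [-0.5, 0.3, -1.7]
finger_gap: 0.0218
grip_force: 45.0
```

```bash
python3 m.py|head -1
```

```text
[ 0.0826  0.0273 -1.3523  0.52    0.1333  0.0958] 179.18823210916796 0.0216482406918707
```

>>> servo_tool(
  rows=[
    [-1, [-0.001, 0, 0], 0],
    [-1, [-0.002, 0, 0], 0],
    [-1, [-0.002, 0, 0], 0],
  ],
)

```text
time: 32.2
tool_pos: [0.5214, 0.1332, 0.0956]
ee_rot: [-0.022, -3.14, 0.0]
wrist_force: [-2.2, 0.4, -0.2]
finger_gap: 0.0215
grip_force: 45.0
```

>>> servo_tool(
  rows=[
    [-1, [-0.001, 0, 0], 0],
    [-1, [-0.002, 0, 0], 0],
    [-1, [-0.002, 0, 0], 0],
  ],
)

```text
time: 32.58
tool_pos: [0.5217, 0.1332, 0.0953]
ee_rot: [-0.022, -3.137, 0.001]
wrist_force: [-5.4, 1.9, 1.6]
finger_gap: 0.0221
grip_force: 45.0
```

```bash
python3 m.py|head -1
```

```text
[-5.2089  1.098   1.0933  0.5217  0.1332  0.0953] 179.19174047829898 0.021924903460798673
```

>>> servo_tool(
  rows=[
    [-1, [0.03, 0, 0], 0],
    [-1, [0.068, 0, 0], 0],
    [-1, [0.068, -0.06, 0], 0],
    [-1, [0.068, -0.12, 0], 0],
    [-1, [0.068, -0.18, 0], 0],
  ],
)

```text
time: 33.55
tool_pos: [0.4554, -0.0476, 0.0962]
ee_rot: [0.02, 3.138, -0.001]
wrist_force: [0.8, 0.8, -1.4]
finger_gap: 0.0216
grip_force: 45.0
```

>>> servo_tool(
  rows=[
    [-1, [0, -0.048, 0], 0],
    [-1, [0, -0.048, 0], 0],
    [-1, [-0.01, -0.048, 0], 0],
    [-1, [-0.018, -0.048, 0], 0],
    [-1, [-0.026, -0.048, 0], 0],
  ],
)

```text
time: 34.17
tool_pos: [0.4791, -0.0927, 0.0956]
ee_rot: [-0.018, -3.14, -0.001]
wrist_force: [-0.9, -0.1, -0.2]
finger_gap: 0.0217
grip_force: 45.0
```

>>> servo_tool(
  rows=[
    [-1, [-0.008, 0, 0], 0],
    [-1, [-0.016, 0, 0], 0],
    [-1, [-0.024, 0, 0], 0],
    [-1, [-0.032, 0, 0], 0],
    [-1, [-0.034, 0, 0], 0],
  ],
)

```text
time: 34.8
tool_pos: [0.5136, -0.0946, 0.0958]
ee_rot: [0.022, 3.141, 0.0]
wrist_force: [-1.3, -0.3, -0.8]
finger_gap: 0.022
grip_force: 45.0
```

```bash
python3 m.py|head -1
```

```text
[ 0.0031  0.135  -1.787   0.5133 -0.0946  0.0958] 179.181299129667 0.021954408195451497
```

>>> servo_tool(
  rows=[
    [-1, [-0.002, 0, 0], 0],
    [-1, [-0.003, 0, 0], 0],
    [-1, [-0.003, 0, 0], 0],
  ],
)

```text
time: 35.52
tool_pos: [0.5158, -0.0946, 0.0956]
ee_rot: [-0.022, -3.141, -0.0]
wrist_force: [-1.7, 0.4, -2.2]
finger_gap: 0.0221
grip_force: 45.0
```

>>> servo_tool(
  rows=[
    [-1, [-0.001, 0, 0], 0],
    [-1, [-0.002, 0, 0], 0],
    [-1, [-0.002, 0, 0], 0],
  ],
)

```text
time: 35.9
tool_pos: [0.5169, -0.0946, 0.0956]
ee_rot: [-0.022, -3.14, -0.0]
wrist_force: [-3.4, 0.1, 0.7]
finger_gap: 0.0218
grip_force: 45.0
```

>>> servo_tool(
  rows=[
    [-1, [-0.001, 0, 0], 0],
    [-1, [-0.002, 0, 0], 0],
    [-1, [-0.002, 0, 0], 0],
  ],
)

```text
time: 36.28
tool_pos: [0.5172, -0.0946, 0.0954]
ee_rot: [-0.023, -3.136, -0.0]
wrist_force: [-6.1, 0.9, 2.6]
finger_gap: 0.0217
grip_force: 45.0
```

```bash
python3 m.py|head -1
```

```text
[-6.2627  0.5835  2.4078  0.5172 -0.0947  0.0954] 179.17222357659682 0.021863664270678696
```

Bay 1's plate lies too near the next fence for the pusher to fit beside it. I nudge its back part sideways behind the fence end, square it again with the broad face, then fit the pusher in.

>>> servo_tool(
  rows=[
    [-1, [0.01, 0, 0], 0],
    [-1, [0.022, 0, 0], 0],
    [-1, [0.022, 0.035, 0], 0],
    [-1, [0.022, 0.068, 0], 0],
    [-1, [0.022, 0.068, 0], 0],
  ],
)

```text
time: 37.25
tool_pos: [0.4993, -0.0232, 0.0961]
ee_rot: [0.014, 3.14, 0.003]
wrist_force: [1.0, -0.5, -1.7]
finger_gap: 0.022
grip_force: 45.0
```

>>> servo_tool(
  rows=[
    [-1, [-0.02, 0, 0], 0],
    [-1, [-0.037, 0, 0], 0],
    [-1, [-0.037, 0, 0], 0],
    [-1, [-0.037, 0, 0], 0],
  ],
)

```text
time: 37.75
tool_pos: [0.5352, -0.0276, 0.0957]
ee_rot: [-0.024, -3.141, 0.0]
wrist_force: [-0.2, 0.0, -0.9]
finger_gap: 0.0216
grip_force: 45.0
```

```bash
python3 m.py|head -1
cat > prof.py <<'E'
from rect import *
import sys
# plate outline in rectified side view, local frame of a corner
def plate(name,cx,cy,th=-.0145,z=.055):
    p=read_camera(name);r=rect(p,cx-.16,cx+.02,cy-.02,cy+.135,z,.0005)
    g=cv2.cvtColor(r,cv2.COLOR_RGB2GRAY);return p,r,g
if __name__=="__main__":
    cx,cy=float(sys.argv[1]),float(sys.argv[2])
    for n in sys.argv[3:]:
        p,r,g=plate(n,cx,cy);t=110 if n=="top" else 150
        # wafer: dark blob of right size inside white
        hsv=cv2.cvtColor(r,cv2.COLOR_RGB2HSV)
        m=((g>t)).astype(np.uint8)
        k,l,st,c=cv2.connectedComponentsWithStats(m)
        for i in np.argsort(-st[1:,4])[:4]+1:
            cnt,_=cv2.findContours((l==i).astype(np.uint8),cv2.RETR_EXTERNAL,cv2.CHAIN_APPROX_NONE)
            (u,v),(w,h),a=cv2.minAreaRect(cnt[0])
            print(n,"white: x %.4f y %.4f"%(cx+.02-v*.0005-cx,cy+.135-u*.0005-cy),"size",round(w/2,1),round(h/2,1),"ang",round(a,1),st[i,4])
E
python3 prof.py .611 -.160 side top
```

```text
[ 0.0336 -0.1632 -1.3404  0.5353 -0.0273  0.0958] 179.1776556600449 0.021721592970920186
side white: x -0.0361 y 0.0596 size 152.1 91.2 ang 0.9 20747
side white: x -0.0800 y 0.0262 size 1.8 1.8 ang 45.0 16
side white: x -0.0265 y -0.0165 size 3.0 1.0 ang 90.0 15
side white: x -0.0525 y -0.0160 size 2.0 1.0 ang 90.0 13
top white: x -0.1262 y -0.0117 size 67.5 15.5 ang 90.0 4023
top white: x -0.0179 y 0.0015 size 73.1 34.9 ang 60.9 2710
```

>>> servo_tool(
  rows=[
    [-1, [0, -0.005, 0], 0],
    [-1, [0, -0.01, 0], 0],
    [-1, [0, -0.014, 0], 0],
    [-1, [0, -0.018, 0], 0],
    [-1, [0, -0.02, 0], 0],
  ],
)

```text
time: 38.83
tool_pos: [0.5348, -0.047, 0.0955]
ee_rot: [-0.023, -3.14, -0.0]
wrist_force: [-1.8, 2.6, -1.0]
finger_gap: 0.0219
grip_force: 45.0
```

```bash
cat > wafer.py <<'E'
from rect import *
import sys
cx,cy=float(sys.argv[1]),float(sys.argv[2])
p=read_camera("side");r=rect(p,cx-.16,cx+.02,cy-.02,cy+.135,.055,.0005);g=cv2.cvtColor(r,cv2.COLOR_RGB2GRAY)
cn,hi=cv2.findContours((g>150).astype(np.uint8),cv2.RETR_CCOMP,cv2.CHAIN_APPROX_NONE)
for c,h in zip(cn,hi[0]):
    if h[3]>=0 and cv2.contourArea(c)>3000:
        (u,v),(w,hh),a=cv2.fitEllipse(c);print("wafer local x %.4f y %.4f dia %.1f %.1f"%(.02-v*.0005,.135-u*.0005,w/2,hh/2))
        C=(int(u),int(v));b=g>150
        # plate edges: back edge and left edge via scan lines from wafer
        for off in(-44,-22,0,22,44):
            col=b[C[1]+52:,C[0]+off];k=np.argmin(col) if not col.all() else -1
            row=b[C[1]+off,:C[0]-52][::-1];m=np.argmin(row)
            print("  back at y %.1f: x %.1f | left at x %.1f: y %.1f"%(135-(C[0]+off)*.5,20-(C[1]+52+k)*.5,20-(C[1]+off)*.5,135-(C[0]-52-m)*.5))
E
python3 wafer.py .611 -.160; python3 wafer.py .616 .1043;python3 m.py|head -1
```

```text
[-0.8785  0.7693 -2.0018  0.5357 -0.0471  0.0958] 179.18688661563397 0.02207793507382894
```

>>> servo_tool(
  rows=[
    [-1, [0, 0.006, 0], 0],
    [-1, [0.02, 0.006, 0], 0],
    [-1, [0.05, 0.006, 0], 0],
    [-1, [0.05, -0.025, 0], 0],
    [-1, [0.05, -0.052, 0], 0],
  ],
)

```text
time: 39.9
tool_pos: [0.4855, -0.0988, 0.0962]
ee_rot: [0.021, 3.14, -0.001]
wrist_force: [0.0, -0.0, -2.1]
finger_gap: 0.0217
grip_force: 45.0
```

>>> servo_tool(
  rows=[
    [-1, [0, 0, 0], 0],
    [-1, [-0.01, 0, 0], 0],
    [-1, [-0.02, 0, 0], 0],
    [-1, [-0.027, 0, 0], 0],
    [-1, [-0.03, 0, 0], 0],
  ],
)

```text
time: 40.52
tool_pos: [0.5109, -0.0973, 0.0949]
ee_rot: [-0.02, -3.132, -0.002]
wrist_force: [-8.1, 0.6, 3.2]
finger_gap: 0.0219
grip_force: 45.0
```

>>> servo_tool(
  rows=[
    [-1, [-0.001, 0, 0], 0],
    [-1, [-0.002, 0, 0], 0],
    [-1, [-0.002, 0, 0], 0],
  ],
)

```text
time: 40.9
tool_pos: [0.5111, -0.0973, 0.0947]
ee_rot: [-0.02, -3.13, -0.002]
wrist_force: [-9.2, 0.7, 4.1]
finger_gap: 0.0214
grip_force: 45.0
```

```bash
python3 m.py|head -1; python3 wafer.py .611 -.160; python3 wafer.py .616 .1043
```

```text
[-8.5603  1.3378  2.8789  0.5111 -0.0973  0.0947] 179.2607004113441 0.021836832543175495
wafer local x -0.0443 y 0.0552 dia 49.5 50.5
  back at y 77.5: x -81.5 | left at x -22.0: y 86.5
  back at y 66.5: x -85.0 | left at x -33.0: y 85.5
  back at y 55.5: x -81.5 | left at x -44.0: y 83.0
  back at y 44.5: x -81.5 | left at x -55.0: y 82.5
  back at y 33.5: x -82.5 | left at x -66.0: y 81.5
```

>>> servo_tool(
  rows=[
    [-1, [0.02, 0, 0], 0],
    [-1, [0.055, 0, 0], 0],
    [-1, [0.055, 0.02, -0.02], 0],
    [-1, [0.055, 0.044, -0.02], 0],
    [-1, [0.055, 0.044, -0.02], 0],
  ],
)

```text
time: 41.98
tool_pos: [0.4633, -0.0517, 0.116]
ee_rot: [0.016, 3.14, 0.001]
wrist_force: [-0.5, -0.7, -1.5]
finger_gap: 0.0216
grip_force: 45.0
```

```bash
python3 m.py|head -1; python3 wafer.py .611 -.160; python3 -c "
from h import *
print(get_state()['joints'].round(2))"
```

```text
[ 0.2162  0.0441 -1.5612  0.4627 -0.0541  0.1157] 179.12763026458623 0.021773617591945186
[ 0.13  0.52 -0.1   2.11  0.1   0.53  1.51]
```

>>> servo_tool(
  rows=[
    [-1, [0, 0, 0], 0.11],
    [-1, [0, 0, 0], 0.22],
    [-1, [0, 0, 0], 0.33],
    [-1, [0, 0, 0], 0.44],
    [-1, [0, 0, 0], 0.55],
  ],
)

```text
time: 43.0
tool_pos: [0.4624, -0.0542, 0.1157]
ee_rot: [-1.344, -2.839, 0.0]
wrist_force: [-0.8, 0.0, -1.9]
finger_gap: 0.0217
grip_force: 45.0
```

>>> servo_tool(
  rows=[
    [-1, [0, 0, 0], 0.11],
    [-1, [0, 0, 0], 0.22],
    [-1, [0, 0, 0], 0.33],
    [-1, [0, 0, 0], 0.45],
    [-1, [0, 0, 0], 0.45],
  ],
)

```text
time: 43.62
tool_pos: [0.4624, -0.054, 0.1156]
ee_rot: [2.235, 2.208, -0.001]
wrist_force: [-0.2, 0.5, -0.9]
finger_gap: 0.0219
grip_force: 45.0
```

```bash
python3 - <<'E'
from h import *
for i in range(3):p=read_camera("wrist")
# corner1 frame
c=np.array([.611,-.1597]);th=-.0142
def loc(lx,ly): return c+np.array([lx*np.cos(th)-ly*np.sin(th),lx*np.sin(th)+ly*np.cos(th)])
t=loc(-.125,.106);print(t);go(t[0],t[1],.0955,89.2)
t=loc(-.037,.106);print(t);go(t[0],t[1],.0955,89.2)
print(get_state()['joints'].round(2))
E
python3 wafer.py .611 -.160
```

```text
[ 0.48751775 -0.05193575]
pos [ 0.4624 -0.0539  0.1157] yaw 89.35 shift [0.0022 0.0251 0.0202] turn 0.002
[ 0.57550888 -0.0531853 ]
pos [ 0.4624 -0.0539  0.1157] yaw 89.35 shift [0.002  0.1131 0.0202] turn 0.002
[-0.19  0.54  0.36  2.11 -0.35  0.54  0.41]
```

>>> servo_tool(
  rows=[
    [-1, [0.002, 0.015, 0.01], 0.002],
    [-1, [0.002, 0.015, 0.02], 0.002],
    [-1, [0.002, 0.015, 0.02], 0.002],
    [-1, [0.002, 0.03, 0.02], 0.002],
    [-1, [0.002, 0.045, 0.02], 0.002],
  ],
)

```text
time: 44.45
tool_pos: [0.5073, -0.0526, 0.0956]
ee_rot: [-2.24, -2.201, 0.001]
wrist_force: [-0.2, -0.6, -1.0]
finger_gap: 0.0218
grip_force: 45.0
```

>>> servo_tool(
  rows=[
    [-1, [0, 0.015, 0], 0],
    [-1, [0, 0.03, 0], 0],
    [-1, [0, 0.045, 0], 0],
    [-1, [0, 0.06, 0], 0],
    [-1, [0, 0.068, 0], 0],
  ],
)

```text
time: 45.08
tool_pos: [0.5757, -0.0538, 0.0955]
ee_rot: [-2.24, -2.202, 0.001]
wrist_force: [-1.0, 0.1, -1.8]
finger_gap: 0.0215
grip_force: 45.0
```

```bash
python3 m.py|head -1; python3 wafer.py .611 -.160
```

```text
[ 0.4244 -0.3256 -0.9724  0.5755 -0.0538  0.0956] 89.00020008420573 0.021806273778777023
```

>>> servo_tool(
  rows=[
    [-1, [-0.007, 0, 0], 0],
    [-1, [-0.014, 0, 0], 0],
    [-1, [-0.021, 0, 0], 0],
    [-1, [-0.028, 0, 0], 0],
    [-1, [-0.028, 0, 0], 0],
  ],
)

```text
time: 46.1
tool_pos: [0.5748, -0.0832, 0.0958]
ee_rot: [2.242, 2.2, -0.001]
wrist_force: [0.1, 0.3, -1.6]
finger_gap: 0.0216
grip_force: 45.0
```

>>> servo_tool(
  rows=[
    [-1, [-0.002, 0, 0], 0],
    [-1, [-0.004, 0, 0], 0],
    [-1, [-0.004, 0, 0], 0],
  ],
)

```text
time: 46.48
tool_pos: [0.5748, -0.0858, 0.0957]
ee_rot: [-2.24, -2.202, 0.0]
wrist_force: [-1.1, -0.4, -1.6]
finger_gap: 0.0218
grip_force: 45.0
```

>>> servo_tool(
  rows=[
    [-1, [-0.001, 0, 0], 0],
    [-1, [-0.002, 0, 0], 0],
    [-1, [-0.002, 0, 0], 0],
  ],
)

```text
time: 46.85
tool_pos: [0.5748, -0.0879, 0.0957]
ee_rot: [2.241, 2.202, -0.0]
wrist_force: [0.5, -0.3, -1.9]
finger_gap: 0.0216
grip_force: 45.0
```

```bash
python3 m.py|head -1; python3 wafer.py .611 -.160
```

```text
[-0.4098  0.5654 -1.3451  0.5748 -0.0879  0.0958] 89.00089487588755 0.02160781246605473
```

>>> servo_tool(
  rows=[
    [-1, [-0.001, 0, 0], 0],
    [-1, [-0.001, 0, 0], 0],
    [-1, [-0.001, 0, 0], 0],
  ],
)

```text
time: 47.62
tool_pos: [0.5749, -0.0884, 0.0958]
ee_rot: [-2.24, -2.202, -0.001]
wrist_force: [-0.0, 1.4, -0.9]
finger_gap: 0.0222
grip_force: 45.0
```

>>> servo_tool(
  rows=[
    [-1, [-0.001, 0, 0], 0],
    [-1, [-0.001, 0, 0], 0],
    [-1, [-0.001, 0, 0], 0],
  ],
)

```text
time: 48.0
tool_pos: [0.5749, -0.0888, 0.0958]
ee_rot: [-2.24, -2.202, -0.001]
wrist_force: [0.3, 3.6, 0.5]
finger_gap: 0.0218
grip_force: 45.0
```

>>> servo_tool(
  rows=[
    [-1, [-0.001, 0, 0], 0],
    [-1, [-0.001, 0, 0], 0],
    [-1, [-0.001, 0, 0], 0],
  ],
)

```text
time: 48.38
tool_pos: [0.5749, -0.0889, 0.0958]
ee_rot: [-2.239, -2.202, -0.002]
wrist_force: [-0.0, 5.3, 2.0]
finger_gap: 0.0216
grip_force: 45.0
```

>>> servo_tool(
  rows=[
    [-1, [-0.001, 0, 0], 0],
    [-1, [-0.001, 0, 0], 0],
    [-1, [-0.001, 0, 0], 0],
  ],
)

```text
time: 48.75
tool_pos: [0.5749, -0.089, 0.0958]
ee_rot: [-2.237, -2.201, -0.003]
wrist_force: [0.2, 7.6, 2.2]
finger_gap: 0.0214
grip_force: 45.0
```

```bash
python3 m.py|head -1; python3 wafer.py .611 -.160
```

```text
[-0.2761  7.3056  2.2708  0.5749 -0.089   0.0958] 89.0712221222012 0.02191320648724314
```

>>> servo_tool(
  rows=[
    [-1, [0.007, 0, 0], 0],
    [-1, [0.014, 0, 0], 0],
    [-1, [0.014, -0.045, 0], 0],
    [-1, [0.014, -0.092, 0], 0],
    [-1, [0.014, -0.092, 0], 0],
  ],
)

```text
time: 49.78
tool_pos: [0.4782, -0.0765, 0.0956]
ee_rot: [-2.24, -2.197, 0.006]
wrist_force: [0.6, 0.0, -1.5]
finger_gap: 0.0218
grip_force: 45.0
```

>>> servo_tool(
  rows=[
    [-1, [-0.03, 0, 0], 0],
    [-1, [-0.053, 0, 0], 0],
    [-1, [-0.053, 0, 0], 0],
  ],
)

```text
time: 50.15
tool_pos: [0.4831, -0.1318, 0.096]
ee_rot: [2.242, 2.196, -0.001]
wrist_force: [-0.4, 0.7, -1.6]
finger_gap: 0.0214
grip_force: 45.0
```

```bash
python3 m.py|head -1; python3 wafer.py .611 -.160
python3 - <<'E'
from h import *
go(.4985,-.1315,.0957,89.2)
E
```

```text
[ 0.1787  0.132  -1.7406  0.4826 -0.1286  0.0957] 89.0996820474671 0.02156747564356051
pos [ 0.4822 -0.1283  0.0957] yaw 89.08 shift [-0.0029  0.0163  0.    ] turn -0.001
```

>>> servo_tool(
  rows=[
    [-1, [-0.003, 0.006, 0], 0],
    [-1, [-0.003, 0.012, 0], 0],
    [-1, [-0.003, 0.015, 0], 0],
    [-1, [-0.003, 0.015, 0], 0],
  ],
)

```text
time: 51.05
tool_pos: [0.4972, -0.1323, 0.0956]
ee_rot: [-2.241, -2.202, 0.0]
wrist_force: [0.0, -0.8, -1.8]
finger_gap: 0.0216
grip_force: 45.0
```

>>> servo_tool(
  rows=[
    [-1, [0, 0.001, 0], 0],
    [-1, [0, 0.002, 0], 0],
    [-1, [0, 0.002, 0], 0],
  ],
)

```text
time: 51.42
tool_pos: [0.4992, -0.1323, 0.0957]
ee_rot: [2.24, 2.202, 0.0]
wrist_force: [-0.7, -0.1, -1.4]
finger_gap: 0.0215
grip_force: 45.0
```

>>> servo_tool(
  rows=[
    [-1, [0, 0.001, 0], 0],
    [-1, [0, 0.002, 0], 0],
    [-1, [0, 0.002, 0], 0],
  ],
)

```text
time: 51.8
tool_pos: [0.5011, -0.1324, 0.0957]
ee_rot: [-2.241, -2.202, -0.0]
wrist_force: [-1.1, -0.2, -0.2]
finger_gap: 0.0217
grip_force: 45.0
```

>>> servo_tool(
  rows=[
    [-1, [0, 0.001, 0], 0],
    [-1, [0, 0.002, 0], 0],
    [-1, [0, 0.002, 0], 0],
  ],
)

```text
time: 52.18
tool_pos: [0.5013, -0.1323, 0.0955]
ee_rot: [-2.239, -2.2, 0.003]
wrist_force: [-5.6, 0.4, 1.8]
finger_gap: 0.0219
grip_force: 45.0
```

```bash
python3 m.py|head -1; python3 wafer.py .611 -.160
```

```text
[-4.9714 -0.4318  1.8041  0.5013 -0.1324  0.0955] 88.98381687788725 0.021754846410644103
```

>>> servo_tool(
  rows=[
    [-1, [0, -0.02, 0], 0],
    [-1, [0, -0.035, -0.04], 0],
    [-1, [0, -0.035, -0.1], 0],
    [-1, [0.05, -0.035, -0.1], 0],
    [-1, [0.11, -0.035, -0.1], 0],
  ],
)

```text
time: 53.2
tool_pos: [0.4724, -0.0215, 0.1972]
ee_rot: [2.241, 2.195, 0.007]
wrist_force: [0.1, 0.0, -1.4]
finger_gap: 0.0217
grip_force: 45.0
```

>>> servo_tool(
  rows=[
    [-1, [0.06, 0, 0], 0],
    [-1, [0.12, 0, 0], 0],
    [-1, [0.18, 0, 0], 0],
    [-1, [0.24, 0, 0], 0],
    [-1, [0.28, 0, 0], 0],
  ],
)

```text
time: 53.82
tool_pos: [0.4753, 0.2626, 0.196]
ee_rot: [-2.237, -2.206, -0.006]
wrist_force: [0.2, -1.4, -1.8]
finger_gap: 0.0219
grip_force: 45.0
```

```bash
python3 m.py|head -1; python3 wafer.py .611 -.160; python3 wafer.py .616 .1043
python3 - <<'E'
from h import *
p=read_camera("top");im=p["image"]
for I in (np.load('top.npy'),im):
    g=cv2.cvtColor(I,cv2.COLOR_RGB2GRAY);x0,y0=142,160
    m=(g[y0:y0+48,x0:x0+48]<60).astype(np.uint8);k,l,st,c=cv2.connectedComponentsWithStats(m);i=1+np.argmax(st[1:,4])
    cn,_=cv2.findContours((l==i).astype(np.uint8),cv2.RETR_EXTERNAL,cv2.CHAIN_APPROX_NONE)
    (u,v),(w,h),a=cv2.minAreaRect(cn[0]);print((u,v),w,h,a,at(u+x0,v+y0,.003,p).round(4),(c[i]+[x0,y0]).round(1))
w=read_camera("wrist")
for b in boxes_of("mat",w):
    x=b["box"];print(np.round(x),round(b["confidence"],2),at((x[0]+x[2])/2,(x[1]+x[3])/2,.003,w,True).round(4))
E
```

```text
[ 0.1724  0.8956 -1.4851  0.4751  0.2637  0.1957] 89.11616233858784 0.021870309774133963
wafer local x -0.0413 y 0.0269 dia 49.0 51.5
  back at y 49.0: x -82.0 | left at x -19.0: y 55.0
  back at y 38.0: x -82.5 | left at x -30.0: y 55.5
  back at y 27.0: x -82.5 | left at x -41.0: y 56.5
  back at y 16.0: x -82.5 | left at x -52.0: y 56.0
  back at y 5.0: x -82.5 | left at x -63.0: y 56.0
(24.5, 22.5) 29.0 29.0 90.0 [0.5882 0.3541 0.003 ] [166.5 182.8]
(28.5, 27.5) 37.0 39.0 0.0 [0.5701 0.3394 0.003 ] [173.1 186.2]
[295.  59. 379. 144.] 0.69 [0.5872 0.3511 0.003 ]
```

Run:
```python
from h import *
go(.588,.353,.0515)
```

```text
pos [0.4751 0.2574 0.1959] yaw 88.93 shift [0.0977 0.1111 0.1445] turn 0
```

>>> servo_tool(
  rows=[
    [-1, [0.033, 0.037, 0], 0],
    [-1, [0.066, 0.074, 0.02], 0],
    [-1, [0.098, 0.111, 0.05], 0],
    [-1, [0.098, 0.111, 0.1], 0],
    [-1, [0.098, 0.111, 0.13], 0],
  ],
)

```text
time: 55.05
tool_pos: [0.5864, 0.3534, 0.0626]
ee_rot: [-2.24, -2.201, 0.006]
wrist_force: [-1.4, 0.1, -1.9]
finger_gap: 0.022
grip_force: 45.0
```

>>> servo_tool(
  rows=[
    [-1, [0, 0, 0], 0],
    [-1, [0, 0, 0.008], 0],
    [-1, [0, 0, 0.012], 0],
    [-1, [0, 0, 0.012], 0],
  ],
)

```text
time: 55.55
tool_pos: [0.5878, 0.3544, 0.0545]
ee_rot: [2.241, 2.202, 0.002]
wrist_force: [-0.1, -0.5, -1.8]
finger_gap: 0.0218
grip_force: 45.0
```

```bash
python3 m.py|head -1
```

```text
[-0.1999 -0.1494 -0.8292  0.5878  0.3544  0.0545] 89.0077688113628 0.02180174541555214
```

>>> servo_tool(
  rows=[
    [-1, [0, 0, 0.001], 0],
    [-1, [0, 0, 0.002], 0],
    [-1, [0, 0, 0.002], 0],
  ],
)

```text
time: 56.28
tool_pos: [0.5874, 0.3541, 0.0516]
ee_rot: [-2.24, -2.202, 0.0]
wrist_force: [-0.2, 0.6, -2.1]
finger_gap: 0.0221
grip_force: 45.0
```

>>> servo_tool(
  rows=[
    [-1, [0, 0, 0.001], 0],
    [-1, [0, 0, 0.001], 0],
    [-1, [0, 0, 0.001], 0],
  ],
)

```text
time: 56.65
tool_pos: [0.5875, 0.3541, 0.0507]
ee_rot: [-2.241, -2.202, 0.0]
wrist_force: [-0.4, 0.7, -1.0]
finger_gap: 0.0221
grip_force: 45.0
```

```bash
python3 m.py|head -1
```

```text
[ 0.2029  0.0648 -1.3339  0.5875  0.3541  0.0507] 89.00584838990598 0.021720949807131844
```

>>> servo_tool(
  rows=[
    [-1, [0, 0, 0.0005], 0],
    [-1, [0, 0, 0.0005], 0],
    [-0.3, [0, 0, 0.0005], 0],
    [-0.3, [0, 0, 0.0005], 0],
    [-0.3, [0, 0, 0.0005], 0],
  ],
)

```text
time: 57.62
tool_pos: [0.5876, 0.3542, 0.0502]
ee_rot: [2.241, 2.202, 0.0]
wrist_force: [0.1, 0.1, 0.2]
finger_gap: 0.0331
grip_force: 0.0
```

>>> servo_tool(
  rows=[
    [0.1, [0, 0, 0], 0],
    [0.1, [0, 0, 0], 0],
    [0.1, [0, 0, -0.03], 0],
    [0.1, [0, 0, -0.08], 0],
    [0.1, [0, 0, -0.14], 0],
  ],
)

```text
time: 58.25
tool_pos: [0.5867, 0.3538, 0.1907]
ee_rot: [-2.24, -2.202, 0.004]
wrist_force: [1.1, 0.6, 0.2]
finger_gap: 0.0517
grip_force: 0.0
```

>>> servo_tool(
  rows=[
    [0.1, [-0.05, -0.04, 0], -0.05],
    [0.1, [-0.1, -0.08, 0], -0.1],
    [0.1, [-0.15, -0.1, 0], -0.2],
    [0.1, [-0.2, -0.1, 0], -0.3],
    [0.1, [-0.25, -0.1, 0], -0.4],
  ],
)

```text
time: 58.88
tool_pos: [0.483, 0.1046, 0.1907]
ee_rot: [1.442, 2.79, 0.001]
wrist_force: [1.1, -0.2, -0.5]
finger_gap: 0.0516
grip_force: 0.0
```

```bash
python3 m.py|head -1; python3 wafer.py .611 -.160; python3 wafer.py .616 .1043
python3 - <<'E'
from h import *
for n in("side","top"):
    p=read_camera(n)
    for b in boxes_of("pusher_grip",p):
        x=b["box"];print(n,np.round(x),round(b["confidence"],2),[np.round(proj(q,p)) for q in[(.588,.354,.003),(.588,.354,.089)]])
print(get_state()["joints"].round(2));go(.43,-.1,.19,179)
E
```

```text
[-0.2475 -1.2918  0.443   0.4832  0.1005  0.1908] 124.78584709643435 0.0516029735231394
wafer local x -0.0413 y 0.0269 dia 48.9 51.5
  back at y 49.0: x -82.0 | left at x -19.0: y 55.0
  back at y 38.0: x -82.5 | left at x -30.0: y 55.5
  back at y 27.0: x -82.5 | left at x -41.0: y 56.5
  back at y 16.0: x -82.5 | left at x -52.0: y 56.0
  back at y 5.0: x -82.5 | left at x -63.0: y 56.0
side [230. 131. 249. 157.] 0.65 [array([239., 155.]), array([239., 133.])]
top [156. 171. 170. 190.] 0.45 [array([167., 183.]), array([161., 179.])]
[-0.44  0.44  0.24  1.96 -0.15  0.76  0.49]
pos [0.4831 0.1066 0.1901] yaw 125.07 shift [-0.1386 -0.1621  0.0002] turn -0.599
```

Run:
```python
from h import *
go(.59,-.27,.2,179.2)
```

```text
pos [0.4831 0.1066 0.1901] yaw 125.07 shift [-0.3696 -0.1289 -0.0099] turn -0.601
```

>>> servo_tool(
  rows=[
    [0.1, [-0.04, -0.04, -0.01], -0.11],
    [0.1, [-0.09, -0.07, -0.02], -0.22],
    [0.1, [-0.14, -0.1, -0.02], -0.33],
    [0.1, [-0.19, -0.12, -0.02], -0.44],
    [0.1, [-0.24, -0.14, -0.02], -0.55],
  ],
)

```text
time: 60.15
tool_pos: [0.5065, -0.1725, 0.2104]
ee_rot: [0.141, 3.138, 0.0]
wrist_force: [1.7, 0.8, -0.1]
finger_gap: 0.0518
grip_force: 0.0
```

>>> servo_tool(
  rows=[
    [0.1, [0, 0, 0], 0],
    [0.1, [0, 0, 0], 0],
  ],
)

```text
time: 60.4
tool_pos: [0.5059, -0.1702, 0.2099]
ee_rot: [-0.152, -3.137, -0.002]
wrist_force: [-0.3, 0.9, 0.1]
finger_gap: 0.0515
grip_force: 0.0
```

```bash
python3 - <<'E'
from h import *
for _ in range(3): read_camera("top")
go(.59,-.27,.2,179.2)
E
python3 wafer.py .616 .1043
```

```text
pos [ 0.5062 -0.1689  0.2102] yaw 174.65 shift [-0.0928 -0.0928  0.0101] turn -0.051
```

>>> servo_tool(
  rows=[
    [0.1, [-0.045, -0.045, 0], -0.03],
    [0.1, [-0.092, -0.093, 0], -0.051],
    [0.1, [-0.092, -0.093, 0], -0.051],
    [0.1, [-0.092, -0.093, 0], -0.051],
  ],
)

```text
time: 61.1
tool_pos: [0.5886, -0.2709, 0.2097]
ee_rot: [-0.024, -3.14, -0.002]
wrist_force: [0.2, 0.9, 0.5]
finger_gap: 0.0517
grip_force: 0.0
```

```bash
python3 - <<'E'
from h import *
p=read_camera("wrist");print(get_state()["tool_pos"],yaw())
for t in("crank_handle","crank_axis"):
  try:
    for b in boxes_of(t,p):
        x=b["box"];print(t,np.round(x),round(b["confidence"],2),at((x[0]+x[2])/2,(x[1]+x[3])/2,.06,p,True).round(4))
  except Exception as e: print(t,e)
im=p["image"];np.save('wc.npy',im);np.save('wcal.npy',np.r_[np.array(p["mtx"]).ravel(),np.array(p["world_to_cam"]).ravel()])
g=cv2.cvtColor(im,cv2.COLOR_RGB2GRAY)
# white hub/arm
W=np.array(p["world_to_cam"])
def fp(q):
    c=W[:3,:3]@np.array(q)+W[:3,3];K=np.array(p["mtx"]);a=np.array([c[0],-c[1]]);t=np.arctan2(np.linalg.norm(a),-c[2]);a=a/np.linalg.norm(a)*t
    return K[0,0]*a[0]+K[0,2],K[1,1]*a[1]+K[1,2]
u,v=map(int,fp((.56,-.265,.05)));print(u,v)
x0,y0=u-60,v-60;s=g[y0:y0+120,x0:x0+120]
m=(s>150).astype(np.uint8);k,l,st,c=cv2.connectedComponentsWithStats(m)
for i in range(1,k):
    if st[i,4]>60: print("bright",st[i]+[x0,y0,0,0,0],(c[i]+[x0,y0]).round(1),at(*(c[i]+[x0,y0]),.05,p,True).round(4))
for r in range(0,120,4): print(''.join(' .:-=+*#%@'[int(q)*10//256] for q in s[r,::2]))
E
python3 wafer.py .616 .1043
```

```text
[ 0.58844225 -0.27019974  0.20994341] 179.19072351396318
crank_handle [244. 129. 264. 188.] 0.61 [ 0.5619 -0.2659  0.06  ]
crank_axis [230.  73. 512. 289.] 0.85 [ 0.5888 -0.125   0.06  ]
254 155
bright [ 194   95   74  120 4121] [217.4 146.5] [ 0.5485 -0.3078  0.05  ]
bright [245 184  24   8 112] [256.4 187.9] [ 0.5986 -0.2636  0.05  ]
%%%%%%%%%%#%%%%%%%%%%%%%%%%%%%%%%%%%%+++++++++++++++++++++++
%%%%%%%%%%%%%%%%%%%%%%%%%%%%%%%%%%%*++++++++++++++++++++++++
%%%%%%%%%%%%%%%%%%%%%%%%%%%%%%%%%%#+++++++++++++++++++++++++
%%%%%%%%%%%%%%%%%%%%%%%%%%%%%%%%%*++++++++++++++++++++++++++
%%%%%%%%%%%%%%%%%%%%%%%%%%%%%%%%#+++++++++++++++++++++++++++
%%%%%%%%%%%%%%%%%%%%%%%%%%%%%%%#++++++++++++++++++++++++++++
%%%%%%%%%%%%%%%%%%%%%%%%%%%%%%#+++++++++++++++++++++++++++++
%%%%%%%%%%%###%%%%%#+=------------------===========+++++++++
%%%%%*+++++++++*%%*-----:::::::::::::::::::::...............
%%%%%*++++++++++**+:::::::=+-:::::==::::::::................
%%%#%#++++++++++++=:::::::-:::::::::::::....................
%%%%%#++++++++++++=:::::::::::::::::::......................
%%%%%#++++++++++++=:::::::::::
[... 367 characters left out ...]
++++=+++-....................
%%%%%#++++++++++**+:::+++====++++++==++=....................
%%%%%%#++++#####%%#-:-+++==+=+++++===++=....................
%%%%%%%%%%%%%%%%%%#:::=++===+++++++==++-....................
%%%%%%%%%%%%%%%%%%#-:::=++===++=+=+=++=:::::.:..............
%%%%#%%%%%%%%%%%%%#-::::-+%%######%%*-:::::::::::.....:.....
%%%%%%%%%%%%%%%%%%#-:::::::=+###*+-:::::::::::::::...:..:...
%%%%%%%%%%%%%%%%%%%-:::::::::::::::::::::::::::::::::.:.:..:
%%%%%%%%%%%%%%%%#%#-:::::::::::::::::::::::::::::::::.:.:...
%%%%%%%%%%%%%%%%%%#-:::::::::::::::::::::::::::::::::::::::.
%%%%%%%%%%%%%%%%%%#=:-:::::::::::::::::::::::::::::::::::::.
%%%%%%%%%%%%%%%%%%%=:-::::::::::::::::::::::::::::::::::::::
```

Run:
```python
from h import *
p=read_camera("wrist")
for u,v,z in[(255,174,.05),(255,174,.046),(255,174,.054),(255,192.5,.05),(255,140,.094),(255,150,.05)]: print(u,v,z,at(u,v,z,p,True).round(4))
c,_=ray(255,170,p,True);print("cam",c)
go(.542,-.2665,.1,179.2)
```

```text
255 174 0.05 [ 0.582  -0.2647  0.05  ]
255 174 0.046 [ 0.5829 -0.2646  0.046 ]
255 174 0.054 [ 0.5811 -0.2647  0.054 ]
255 192.5 0.05 [ 0.6045 -0.2649  0.05  ]
255 140 0.094 [ 0.5373 -0.2649  0.094 ]
255 150 0.05 [ 0.5536 -0.2644  0.05  ]
cam [ 0.50597804 -0.26911468  0.38991787]
pos [ 0.5886 -0.2709  0.2107] yaw 179.18 shift [0.0467 0.0036 0.1107] turn -0.0
```

>>> servo_tool(
  rows=[
    [0.1, [0.025, 0.003, 0], 0],
    [0.1, [0.05, 0.007, 0.03], 0],
    [0.1, [0.05, 0.007, 0.06], 0],
    [0.1, [0.05, 0.007, 0.09], 0],
    [0.1, [0.05, 0.007, 0.09], 0],
  ],
)

```text
time: 61.98
tool_pos: [0.5373, -0.2632, 0.1188]
ee_rot: [-0.024, -3.137, -0.003]
wrist_force: [0.5, -0.1, 0.4]
finger_gap: 0.0516
grip_force: 0.0
```

Run:
```python
from rect import *
p=read_camera("side")
for b in boxes_of("pusher_grip",p)[:2]: print("pusher",np.round(b["box"]),round(b["confidence"],2))
for cx,cy in((.616,.1043),(.611,-.160)):
    r=rect(p,cx-.1,cx+.015,cy-.012,cy+.09,.055,.0005);g=cv2.cvtColor(r,cv2.COLOR_RGB2GRAY)
    for i in range(0,g.shape[0],8): print(''.join(' .:-=+*#%@'[int(q)*10//256] for q in g[i,::3]))
    print()
w=read_camera("wrist");g=cv2.cvtColor(w["image"],cv2.COLOR_RGB2GRAY)
for b in boxes_of("crank_handle",w)[:2]: print("handle",np.round(b["box"]),round(b["confidence"],2))
for i in range(150,290,5): print(i,''.join(' .:-=+*#%@'[int(q)*10//256] for q in g[i,170:340:2]))
for i in range(2): go(.538,-.264,.06,179.2)
```

```text
pusher [281. 250. 314. 274.] 0.7
pusher [234. 134. 248. 161.] 0.53
...                           ................:......               
*+++=+==---:--::::...::-==--:...........::::...........    .........
@@@@@@@@@@@@@@%@@@@%%%%%@@@%#*+-::.....:-----::...........  ......  
@@@@@@@@@@@@@@@@@@@@@@@@@@@@@%*+-::.....:::::::....       ........  
##%%%####***#######***##%@@@@%#+=-:.  ............     .............
::::--------------:::.:-+#%@@@%#*=-:..............     ........  ...
-----------------:::::-=+#%%@@@@%%#*+=-:.....                .      
------------------:::--=+*#%@@@@@@@@@@@%%#*+==-:...  .......       .
------------------::---=+*%%@@@@@@%%###*******+==----=---:::::--:::-
--------------------:::-+#%@@@@%##*+=---::::::-----=++*####**++++++=
-------------------::::-*%@@@%*+==--::--::--------::::-=*%@@@#*+**#%
-------------------:::-=*#%%#*+=--::::--------------::::=*%@@#**#%@@
------------------:::-==++++==----:::-----------------::--+***##%@@%
-----------------:::--=++++==-------------------------::..:=+*%%@@@@
---------------------=++++==-------------------------::::-=+*##%%@@
[... 4988 characters left out ...]
 #%%#+=====++++======#####%+--::::-*###########*-:::::::::::::......-----------:..::.:
265 ##*+++=============*######+-----::::::::-:::::::::::::::::::::......---=-------:..:..
270 #++++++======-----+#######+--------::::::::::::::::::::::::::::......-----------:...:
275 ==++++++====------########*====------::::::::::::::::::::::::::......:------------...
280 =====++++==----::*%%%%%###*======-------::::::::::::::::::::::::......:-------=----..
285 ============----=##%%%#####+=========------:::::::::-------------......-=----=-----:.
pos [ 0.54   -0.2649  0.1218] yaw 179.11 shift [0.0021 0.0009 0.0618] turn -0.001
pos [ 0.54   -0.2649  0.1218] yaw 179.11 shift [0.0021 0.0009 0.0618] turn -0.001
```

Run:
```python
from h import *
p=read_camera("side");g=cv2.cvtColor(p["image"],cv2.COLOR_RGB2GRAY)
print([proj((.588+a,.354+b,.003),p).round(1).tolist() for a in(-.03,.03) for b in(-.015,.015)],[proj((.588+a,.354+b,.089),p).round(1).tolist() for a in(-.011,.011) for b in(-.011,.011)])
print("mat",[proj((.588+a,.354+b,.003),p).round(1).tolist() for a in(-.055,.055) for b in(-.055,.055)])
for i in range(126,170,1): print(i,''.join(' .:-=+*#%@'[int(q)*10//256] for q in g[i,215:265]))
```

```text
[[232.2, 157.7], [230.3, 154.0], [248.2, 155.5], [246.0, 151.8]] [[236.3, 134.9], [234.8, 132.4], [242.3, 134.2], [240.7, 131.6]]
mat [[227.9, 164.0], [221.4, 150.0], [257.8, 159.6], [249.5, 146.2]]
126 =======++++++++++++++++++++++++++++++++++=%@@@@@@@
127 =======++++++++++++++++++++++++++++++++++=%@@@@@@@
128 =======+++++++++++++++++++++++++++++++===+%@@@@@@@
129 =======+++++++++++++++++++++++++++====*%@@@@@@@@@@
130 =======++++++++++++++++++++++++===+%@@@@@@@@@@@@@@
131 =======+++++++++++++++++++++==+%@@@@@@@@@@@@@@@@@@
132 =======+++++++++++++++++++=*%@@@@@@@@@@@@@@@@@@@@@
133 =======+++++++++++++=====+%@@@@@@@@@@@@@@@@@@@@@%*
134 @#=====++++++++++=========*%@@@@@@@@@@@@@@@@@@@@*:
135 @@#====+++++++==+%@#==++=-=%@@@@@@@@@@@@@@@@@@@%+.
136 @@@*-==+++==+%@@@@@@+:---:-%@@@@%%@@@@@@@@@@@@@@+ 
137 @@@@@#-==*%@@@@@@@@@+.::::-%@@%%@@@@@@@@@@@@@@@@+ 
138 @@@@@@%@@@@@@@@@@@@@+.::::-%@@@@@@@@@@@@@@@@@@@@+ 
139 @@@@@@@@@@@@@@@@@@@@+.:::::#@@%%%@@@@@@@@@@@@@@%+ 
140 @@@@@@@@@@@@@@@@@@@@+.:::::#@@@%%%@@@@@@@@%@@@@%+ 
141 @@@@@@@@@@@@@@@@@@@%+.:::::#@@@%%@@@@@@@%%@@@@@%+ 
142 @@@@@@@@@@@@@@@@@
[... 818 characters left out ...]
 .....:++++++===--::::....... .*@@@@@%=.
158 @@@@@@@@@# ......----:::................ +@@@@@%-.
159 @@@@@@@@@@# .............................-*@@@@%-.
160 @@@@@@@@@@# .....................:::-------%@@@%-.
161 @@@@@@@@@@@# .............::--------------:*@@@%-.
162 @@@@@@@@@@@%......::::--------------------:-%@@%- 
163 @@@@@@@@@@%#=::----------------------------:*@@@* 
164 @@%###*++===-------------------------------:-*@@%:
165 ++=---::::::--------------------------------:=%@@*
166 :::::---------------------------------------:-*@@%
167 ------------------------------------------::::-#@@
168 -------------------------------------::::-++*#%@%*
169 ----------------------------::::::-+++*%@@@@@@@%=.
```

>>> servo_tool(
  rows=[
    [0.1, [0.001, 0, 0.03], 0],
    [0.1, [0.001, 0, 0.06], 0],
    [0.1, [0.001, 0, 0.061], 0],
    [-1, [0.001, 0, 0.061], 0],
    [-1, [0.001, 0, 0.061], 0],
  ],
  newtons=20,
)

```text
time: 62.85
tool_pos: [0.5391, -0.265, 0.0608]
ee_rot: [0.025, 3.139, -0.002]
wrist_force: [0.6, -0.4, -0.3]
finger_gap: 0.0351
grip_force: 0.0
```

>>> servo_tool(
  rows=[
    [-1, [0, 0, 0], 0],
    [-1, [0, 0, 0], 0],
    [-1, [0, 0, 0], 0],
    [-1, [0, 0, 0], 0],
  ],
)

```text
time: 63.35
tool_pos: [0.5385, -0.2648, 0.0601]
ee_rot: [0.025, 3.14, -0.001]
wrist_force: [-0.4, 0.2, 6.0]
finger_gap: 0.0214
grip_force: 20.0
```

```bash
python3 m.py|head -1
```

```text
[-0.5666 -0.1191  5.6159  0.5385 -0.2648  0.0601] 179.0883676427349 0.021454871309765977
```

>>> servo_tool(
  rows=[
    [-1, [-0.0022, -0.0139, 0], 0],
    [-1, [-0.0086, -0.0265, 0], 0],
    [-1, [-0.0186, -0.0364, 0], 0],
    [-1, [-0.0311, -0.0428, 0], 0],
    [-1, [-0.045, -0.045, 0], 0],
  ],
)

```text
time: 64.32
tool_pos: [0.5774, -0.3093, 0.0592]
ee_rot: [-0.024, -3.132, -0.005]
wrist_force: [-9.5, 2.1, 10.7]
finger_gap: 0.0214
grip_force: 20.0
```

```bash
python3 m.py|head -1; python3 -c "
from h import *
print(get_state()['grip_force'])"
```

```text
[-4.8872  0.9587  7.5733  0.5798 -0.3098  0.0592] 179.1438508394213 0.021454199409098467
20.000705122947693
```

>>> servo_tool(
  rows=[
    [-1, [-0.0139, 0.0022, 0], 0],
    [-1, [-0.0265, 0.0086, 0], 0],
    [-1, [-0.0364, 0.0186, 0], 0],
    [-1, [-0.0428, 0.0311, 0], 0],
    [-1, [-0.045, 0.045, 0], 0],
  ],
)

```text
time: 65.3
tool_pos: [0.6443, -0.2809, 0.0615]
ee_rot: [0.029, 3.105, -0.037]
wrist_force: [38.9, -19.8, -31.7]
finger_gap: 0.0068
grip_force: 26.4
```

>>> servo_tool(
  rows=[
    [-1, [0.0022, 0.0139, 0], 0],
    [-1, [0.0086, 0.0265, 0], 0],
    [-1, [0.0186, 0.0364, 0], 0],
    [-1, [0.0311, 0.0428, 0], 0],
    [-1, [0.045, 0.045, 0], 0],
  ],
)

```text
time: 65.92
tool_pos: [0.5884, -0.2164, 0.0603]
ee_rot: [0.018, 3.134, 0.003]
wrist_force: [5.5, 1.6, 2.7]
finger_gap: 0.0002
grip_force: 2.5
```

>>> servo_tool(
  rows=[
    [-1, [0.0139, -0.0022, 0], 0],
    [-1, [0.0265, -0.0086, 0], 0],
    [-1, [0.0364, -0.0186, 0], 0],
    [-1, [0.0428, -0.0311, 0], 0],
    [-1, [0.045, -0.045, 0], 0],
  ],
)

```text
time: 66.55
tool_pos: [0.54, -0.2621, 0.0595]
ee_rot: [0.021, 3.139, 0.004]
wrist_force: [3.8, 6.4, -0.4]
finger_gap: 0.0006
grip_force: 3.1
```

```bash
python3 m.py|head -1; python3 -c "
from h import *
print(get_state()['grip_force'])"
cat > tray.py <<'E'
from rect import *
p=read_camera("side");r=rect(p,.40,.66,.01,.02,.045,.001);g=cv2.cvtColor(r,cv2.COLOR_RGB2GRAY).mean(1)
print("bay2 column, x from .66 down:",' '.join('%d:%d'%(660-i,g[i]) for i in range(0,260,6)))
E
python3 tray.py
```

```text
[ 0.8901  1.0423  0.2454  0.5384 -0.2647  0.0592] 179.0859014521703 0.0003280801045377745
0.00012360142136458308
bay2 column, x from .66 down: 660:50 654:50 648:48 642:47 636:49 630:67 624:96 618:91 612:11 606:11 600:22 594:50 588:60 582:60 576:44 570:30 564:87 558:86 552:84 546:82 540:83 534:84 528:83 522:83 516:86 510:35 504:31 498:33 492:34 486:33 480:33 474:32 468:32 462:33 456:18 450:116 444:241 438:232 432:232 426:231 420:230 414:232 408:232 402:232
```

>>> servo_tool(
  rows=[
    [-1, [0, 0, -0.03], 0],
    [-1, [0, 0, -0.08], 0],
    [-0.5, [-0.02, 0, -0.14], 0],
    [0.1, [-0.05, 0, -0.15], 0],
    [0.1, [-0.05, 0, -0.15], 0],
  ],
)

```text
time: 67.58
tool_pos: [0.5902, -0.2648, 0.2103]
ee_rot: [0.022, 3.138, -0.001]
wrist_force: [-1.3, -0.1, -1.0]
finger_gap: 0.027
grip_force: 0.0
```

```bash
cat > look.py <<'E'
from h import *
import sys
p=read_camera("wrist");g=cv2.cvtColor(p["image"],cv2.COLOR_RGB2GRAY)
print(get_state()["tool_pos"].round(4),yaw())
for b in boxes_of("crank_handle",p)[:2]: x=b["box"];print("handle box",np.round(x),round(b["confidence"],2),at((x[0]+x[2])/2,(x[1]+x[3])/2,.06,p,True).round(4))
# rectified map at height z around the axis, 2 mm (y) x 4 mm (x); up=+x, right=-y
z=float(sys.argv[1]);W=np.array(p["world_to_cam"]);K=np.array(p["mtx"])
def fp(q):
    c=W[:3,:3]@np.array(q)+W[:3,3];a=np.array([c[0],-c[1]]);n=np.linalg.norm(a);t=np.arctan2(n,-c[2]);a=a/n*t
    return K[0,0]*a[0]+K[0,2],K[1,1]*a[1]+K[1,2]
for x in np.arange(.65,.515,-.004):
    s=''
    for y in np.arange(-.20,-.335,-.002):
        u,v=fp((x,y,z));u,v=int(round(u)),int(round(v));s+=' .:-=+*#%@'[int(g[v,u])*10//256] if 0<=v<384 and 0<=u<512 else '?'
    print('%.3f'%x,s)
E
python3 look.py .052; python3 tray.py
```

```text
[ 0.5877 -0.2649  0.2089] 179.14783236925308
handle box [219. 130. 261. 189.] 0.61 [ 0.5651 -0.2761  0.06  ]
handle box [333. 169. 383. 234.] 0.3 [ 0.6167 -0.134   0.06  ]
0.650 ::*%%%%%%%%%%##*+===*#%%%%%%%%%%%%%%%%%%%%%%%#+===++*##%%%%%%%%%%%#+
0.646 ::*#%%%%%%%%%%%%%###%%%%%#%%%%%%%%%%%%%%%%%%%%%###%%%%%%%%%%%%%%%%%#
0.642 :-#%%%%%%%%%%%%%%%%%%%%%%%#%%%%%%%%%%%%%%#%%%%%%%%%%%%%%%%%%%%%%%%%%
0.638 :-#%%%%%%%%%%%%%%%%%%%%%%%%%%%%%%%%%%%%%%##%%%%%%%%##%%%%%%%%%%%%%%%
0.634 ::=+++++++++++++++++++########################%%%%%%%%%%%%%%%%%%%%%%
0.630 :::::::::::::::::::::::::::::::::::::::::::----*%%%%%%%%%%%%%%%%%%%%
0.626 ::::::::::::::::::::::::::::::::::::::::::-----+%%%%%%%%%%%%%%%%%%%%
0.622 ::::::::::::::::::::::::::::::::::::::::::::---#%%%%%%%%%%%%%%%%%%%%
0.618 :::::::::::::::::::::::::::::::::::::::::::-:--#%%%%%%%%%%%%%%%%%%%%
0.614 :::::::::::::::::::::::::::::::::::::::::::--:-*%%%%%#%%%%%%%%%%%%%%
0.610 .:::..::::::::::::::::::::::::::::::::::::::-:-#%%#%%%%%%%%%%%%%%%%%
0.606 .::::.::::::::::::::::::::::::::::::::::::::::-#%%%%%%%%%%%%%%%%%%%%
0.602 ......::.::.::::::::::
[... 1268 characters left out ...]
......:::::::::::::::::::-++=---+++++++++++*%%%%#%%%%
0.530 .................:.::::::::::::::::::::::::::--++++++++++++%%%%%%%%%
0.526 ...............::.:::::::::::::::::::---:-----+++++++++++*#%%%%%%%%%
0.522 =============--====-----------------------==+#%%######%%%%%%%%%%%%%%
0.518 +++++++++++++++++++++++++++++*#%%%%%%%#%%%%%%%%%%%%%%%%%%%%%%%%%%%%%
bay2 column, x from .66 down: 660:52 654:42 648:44 642:39 636:70 630:84 624:84 618:84 612:84 606:83 600:85 594:86 588:85 582:83 576:84 570:87 564:83 558:86 552:85 546:84 540:83 534:84 528:84 522:84 516:87 510:34 504:32 498:34 492:32 486:32 480:34 474:33 468:34 462:33 456:19 450:117 444:242 438:232 432:233 426:232 420:232 414:233 408:233 402:233
```

>>> servo_tool(
  rows=[
    [0.1, [0, 0, 0], 0.115],
    [0.1, [0, 0, 0], 0.23],
    [0.1, [0, 0, 0], 0.345],
    [0.1, [0, 0, 0], 0.46],
    [0.1, [0, 0, 0], 0.575],
  ],
)

```text
time: 68.35
tool_pos: [0.5859, -0.2654, 0.208]
ee_rot: [-1.402, -2.808, 0.001]
wrist_force: [0.1, 0.5, 0.2]
finger_gap: 0.0513
grip_force: 0.0
```

>>> servo_tool(
  rows=[
    [0.1, [0, 0, 0], 0.115],
    [0.1, [0, 0, 0], 0.23],
    [0.1, [0, 0, 0], 0.345],
    [0.1, [0, 0, 0], 0.46],
    [0.1, [0, 0, 0], 0.575],
  ],
)

```text
time: 68.97
tool_pos: [0.586, -0.2654, 0.2081]
ee_rot: [-2.488, -1.914, 0.003]
wrist_force: [-0.8, 0.1, -0.2]
finger_gap: 0.0516
grip_force: 0.0
```

>>> servo_tool(
  rows=[
    [0.1, [0, 0, 0], 0.115],
    [0.1, [0, 0, 0], 0.23],
    [0.1, [0, 0, 0], 0.345],
    [0.1, [0, 0, 0], 0.46],
    [0.1, [0, 0, 0], 0.517],
  ],
)

```text
time: 69.6
tool_pos: [0.5861, -0.2654, 0.208]
ee_rot: [-3.042, -0.779, 0.004]
wrist_force: [0.0, 0.4, -0.3]
finger_gap: 0.0517
grip_force: 0.0
```

```bash
python3 - <<'E'
from h import *
p=read_camera("side");print(get_state()["joints"].round(2))
go(.543,-.287,.06,29)
E
python3 look.py .094; python3 look.py .052
```

```text
Traceback (most recent call last):
ValueError: 200 camera calls are used up
Traceback (most recent call last):
  File "look.py", line 3, in <module>
    p=read_camera("wrist");g=cv2.cvtColor(p["image"],cv2.COLOR_RGB2GRAY)
ValueError: 200 camera calls are used up
Traceback (most recent call last):
  File "look.py", line 3, in <module>
    p=read_camera("wrist");g=cv2.cvtColor(p["image"],cv2.COLOR_RGB2GRAY)
ValueError: 200 camera calls are used up
```

The camera calls are used up, so from here I rely on touch, finger opening and force.

Run:
```python
from h import *
print(get_state()["joints"].round(2))
go(.543,-.287,.06,29)
```

```text
[-0.03  0.72  0.75  1.54 -0.53  1.09 -0.23]
pos [ 0.5861 -0.2654  0.208 ] yaw 28.75 shift [-0.0478 -0.0014  0.1481] turn -0.003
```

>>> servo_tool(
  rows=[
    [0.1, [-0.048, -0.001, 0.03], 0],
    [0.1, [-0.048, -0.001, 0.08], 0],
    [0.1, [-0.048, -0.001, 0.1], 0],
    [0.1, [-0.048, -0.001, 0.105], 0],
    [0.1, [-0.048, -0.001, 0.105], 0],
  ],
)

```text
time: 70.22
tool_pos: [0.5462, -0.2881, 0.1049]
ee_rot: [3.04, 0.789, 0.001]
wrist_force: [-0.2, 0.4, -0.1]
finger_gap: 0.0518
grip_force: 0.0
```

>>> servo_tool(
  rows=[
    [0.1, [0, 0, 0.005], 0],
    [0.1, [0, 0, 0.01], 0],
    [0.1, [0, 0, 0.015], 0],
    [0.1, [0, 0, 0.02], 0],
    [0.1, [0, 0, 0.02], 0],
  ],
)

```text
time: 70.85
tool_pos: [0.5452, -0.2876, 0.0837]
ee_rot: [-3.04, -0.788, 0.001]
wrist_force: [-0.1, -0.1, -1.0]
finger_gap: 0.052
grip_force: 0.0
```

>>> servo_tool(
  rows=[
    [0.1, [0, 0, 0.01], 0],
    [0.1, [0, 0, 0.021], 0],
    [0.1, [0, 0, 0.021], 0],
    [-1, [0, 0, 0.021], 0],
    [-1, [0, 0, 0.021], 0],
  ],
  newtons=50,
)

```text
time: 71.47
tool_pos: [0.5457, -0.288, 0.0635]
ee_rot: [3.041, 0.788, 0.001]
wrist_force: [-0.3, -0.7, -0.5]
finger_gap: 0.0351
grip_force: 0.0
```

>>> servo_tool(
  rows=[
    [-1, [0, 0, 0], 0],
    [-1, [0, 0, 0], 0],
    [-1, [0, 0, 0], 0],
    [-1, [0, 0, 0], 0],
  ],
)

```text
time: 71.97
tool_pos: [0.5456, -0.2878, 0.0635]
ee_rot: [3.041, 0.789, 0.0]
wrist_force: [-0.7, 1.2, 3.0]
finger_gap: 0.0214
grip_force: 50.0
```

>>> servo_tool(
  rows=[
    [-1, [0.0006, 0.007, 0], -0.1],
    [-1, [0.0022, 0.0139, 0], -0.2],
    [-1, [0.0049, 0.0204, 0], -0.3],
    [-1, [0.0086, 0.0265, 0], -0.4],
    [-1, [0.0132, 0.0318, 0], -0.5],
  ],
)

```text
time: 72.6
tool_pos: [0.5722, -0.3081, 0.0634]
ee_rot: [-2.501, -1.897, -0.001]
wrist_force: [-1.9, 3.5, 3.9]
finger_gap: 0.0214
grip_force: 50.0
```

>>> servo_tool(
  rows=[
    [-1, [0, 0, 0], 0],
    [-1, [0, 0, 0], 0],
  ],
)

```text
time: 72.85
tool_pos: [0.5727, -0.3082, 0.0635]
ee_rot: [-2.509, -1.889, -0.001]
wrist_force: [-0.7, 3.2, 5.2]
finger_gap: 0.0212
grip_force: 50.0
```

```bash
cat > c.py <<'E'
from h import *
s=get_state();x,y=s["tool_pos"][:2]
print(s["tool_pos"].round(4),"yaw",yaw().round(2),"phi",np.degrees(np.arctan2(-(y+.265),-(x-.5844))).round(1),"r",np.hypot(x-.5844,y+.265).round(4),s["wrist_force"].round(1),s["joints"].round(2),s["finger_gap"].round(4))
E
python3 c.py
```

```text
Traceback (most recent call last):
  File "c.py", line 3, in <module>
    print(s["tool_pos"].round(4),"yaw",yaw().round(2),"phi",np.degrees(np.arctan2(-(y+.265),-(x-.5844))).round(1),"r",np.hypot(x-.5844,y+.265).round(4),s["wrist_force"].round(1),s["joints"].round(2),s["finger_gap"].round(4))
                                                                                                                                                                                                       ^^^^^^^^^^^^^^^^^^^^^
AttributeError: 'float' object has no attribute 'round'
```

Works well with small forces. Continuing, three more calls.

>>> servo_tool(
  rows=[
    [-1, [0.0006, 0.007, 0], -0.1],
    [-1, [0.0022, 0.0139, 0], -0.2],
    [-1, [0.0049, 0.0204, 0], -0.3],
    [-1, [0.0086, 0.0265, 0], -0.4],
    [-1, [0.0132, 0.0318, 0], -0.5],
  ],
)

```text
time: 73.47
tool_pos: [0.6054, -0.3037, 0.0634]
ee_rot: [-1.588, -2.706, -0.001]
wrist_force: [-5.3, 5.5, 7.8]
finger_gap: 0.0213
grip_force: 50.0
```

>>> servo_tool(
  rows=[
    [-1, [0.0006, 0.007, 0], -0.1],
    [-1, [0.0022, 0.0139, 0], -0.2],
    [-1, [0.0049, 0.0204, 0], -0.3],
    [-1, [0.0086, 0.0265, 0], -0.4],
    [-1, [0.0132, 0.0318, 0], -0.5],
  ],
)

```text
time: 74.1
tool_pos: [0.6257, -0.2775, 0.0634]
ee_rot: [-0.432, -3.107, -0.001]
wrist_force: [-5.8, 4.0, 8.8]
finger_gap: 0.0216
grip_force: 50.0
```

```bash
sed -i 's/s\["finger_gap"\].round(4)/s["finger_gap"]/' c.py; python3 c.py
```

```text
[ 0.6257 -0.2775  0.0634] yaw 164.16 phi 163.2 r 0.0431 [-5.8  4.   8.8] [ 0.38  0.84 -0.    1.52  0.    0.79  1.67] 0.021565419646111274
```

>>> servo_tool(
  rows=[
    [-1, [0.0006, 0.007, 0], -0.1],
    [-1, [0.0022, 0.0139, 0], -0.2],
    [-1, [0.0049, 0.0204, 0], -0.3],
    [-1, [0.0086, 0.0265, 0], -0.4],
    [-1, [0.0132, 0.0318, 0], -0.5],
  ],
)

```text
time: 74.72
tool_pos: [0.6218, -0.2445, 0.0634]
ee_rot: [0.789, -3.037, -0.001]
wrist_force: [-5.4, 0.6, 8.9]
finger_gap: 0.021
grip_force: 50.0
```

```bash
python3 c.py
```

```text
[ 0.6218 -0.2445  0.0634] yaw -150.89 phi -151.3 r 0.0426 [-5.4  0.6  8.9] [ 0.45  0.82 -0.21  1.57  0.22  0.78  2.23] 0.021006129894139056
```

>>> servo_tool(
  rows=[
    [0.1, [0, 0, 0], 0],
    [0.1, [0, 0, 0], 0],
    [0.1, [0, 0, 0], 0],
    [0.1, [0, 0, -0.03], 0],
    [0.1, [0, 0, -0.077], 0],
  ],
)

```text
time: 75.35
tool_pos: [0.6229, -0.2438, 0.1391]
ee_rot: [0.786, -3.038, -0.003]
wrist_force: [1.1, -0.1, 0.7]
finger_gap: 0.0514
grip_force: 0.0
```

>>> servo_tool(
  rows=[
    [0.1, [0, 0, 0], 0.11],
    [0.1, [0, 0, 0], 0.22],
    [0.1, [0, 0, 0], 0.33],
    [0.1, [0, 0, 0], 0.44],
    [0.1, [0, 0, 0], 0.55],
  ],
)

```text
time: 75.97
tool_pos: [0.6243, -0.2441, 0.14]
ee_rot: [0.567, 3.09, -0.0]
wrist_force: [-0.2, -0.1, 0.5]
finger_gap: 0.0515
grip_force: 0.0
```

>>> servo_tool(
  rows=[
    [0.1, [0, 0, 0], 0.11],
    [0.1, [0, 0, 0], 0.22],
    [0.1, [0, 0, 0], 0.33],
    [0.1, [0, 0, 0], 0.44],
    [0.1, [0, 0, 0], 0.55],
  ],
)

```text
time: 76.6
tool_pos: [0.6244, -0.244, 0.1401]
ee_rot: [1.808, 2.568, -0.0]
wrist_force: [0.1, 0.0, 0.3]
finger_gap: 0.0514
grip_force: 0.0
```

>>> servo_tool(
  rows=[
    [0.1, [0, 0, 0], 0.11],
    [0.1, [0, 0, 0], 0.22],
    [0.1, [0, 0, 0], 0.33],
    [0.1, [0, 0, 0], 0.44],
    [0.1, [0, 0, 0], 0.55],
  ],
)

```text
time: 77.22
tool_pos: [0.6244, -0.244, 0.1401]
ee_rot: [2.718, 1.575, 0.0]
wrist_force: [0.5, 0.3, -0.4]
finger_gap: 0.0515
grip_force: 0.0
```

>>> servo_tool(
  rows=[
    [0.1, [0, 0, 0], 0.11],
    [0.1, [0, 0, 0], 0.22],
    [0.1, [0, 0, 0], 0.35],
    [0.1, [0, 0, 0], 0.35],
  ],
)

```text
time: 77.72
tool_pos: [0.6244, -0.2438, 0.1399]
ee_rot: [3.04, 0.79, -0.001]
wrist_force: [-0.4, -0.5, 0.8]
finger_gap: 0.0517
grip_force: 0.0
```

```bash
python3 c.py; python3 -c "
from h import *
go(.6218,-.2445,.0635,29)"
```

```text
[ 0.6244 -0.2438  0.1399] yaw 29.12 phi -152.1 r 0.0452 [-0.4 -0.5  0.8] [-0.01  0.81  0.64  1.53 -0.54  0.98 -0.28] 0.05171172626730369
pos [ 0.6244 -0.2438  0.1399] yaw 29.12 shift [-0.0025 -0.0007  0.0764] turn 0.001
```

>>> servo_tool(
  rows=[
    [0.1, [-0.0025, -0.001, 0.03], 0],
    [0.1, [-0.0025, -0.001, 0.06], 0],
    [0.1, [-0.0025, -0.001, 0.076], 0],
    [-1, [-0.0025, -0.001, 0.076], 0],
    [-1, [-0.0025, -0.001, 0.076], 0],
  ],
)

```text
time: 78.35
tool_pos: [0.6222, -0.245, 0.0653]
ee_rot: [3.04, 0.789, 0.002]
wrist_force: [-0.0, 1.4, 0.2]
finger_gap: 0.0354
grip_force: 0.0
```

>>> servo_tool(
  rows=[
    [-1, [0, 0, 0], 0],
    [-1, [0, 0, 0], 0],
    [-1, [0, 0, 0], 0],
    [-1, [0, 0, 0], 0],
  ],
)

```text
time: 78.85
tool_pos: [0.6221, -0.2443, 0.0653]
ee_rot: [3.041, 0.789, 0.002]
wrist_force: [-0.3, 0.2, 6.3]
finger_gap: 0.0211
grip_force: 50.0
```

```bash
python3 c.py
```

```text
[ 0.6221 -0.2443  0.0653] yaw 29.09 phi -151.2 r 0.043 [-0.3  0.2  6.3] [ 0.02  0.89  0.58  1.59 -0.61  0.85 -0.23] 0.021130258419458075
```

>>> servo_tool(
  rows=[
    [-1, [-0.0006, -0.007, 0], -0.1],
    [-1, [-0.0022, -0.0139, 0], -0.2],
    [-1, [-0.0049, -0.0204, 0], -0.3],
    [-1, [-0.0086, -0.0265, 0], -0.4],
    [-1, [-0.0132, -0.0318, 0], -0.5],
  ],
)

```text
time: 79.47
tool_pos: [0.5957, -0.2233, 0.0653]
ee_rot: [2.501, 1.897, 0.003]
wrist_force: [1.7, -0.5, 3.4]
finger_gap: 0.0211
grip_force: 50.0
```

>>> servo_tool(
  rows=[
    [-1, [-0.0006, -0.007, 0], -0.1],
    [-1, [-0.0022, -0.0139, 0], -0.2],
    [-1, [-0.0049, -0.0204, 0], -0.3],
    [-1, [-0.0086, -0.0265, 0], -0.4],
    [-1, [-0.0132, -0.0318, 0], -0.5],
  ],
)

```text
time: 80.1
tool_pos: [0.562, -0.2272, 0.0653]
ee_rot: [1.584, 2.709, 0.002]
wrist_force: [1.9, 0.7, 3.1]
finger_gap: 0.0214
grip_force: 50.0
```

```bash
python3 c.py
```

```text
[ 0.562  -0.2272  0.0653] yaw 119.37 phi -59.4 r 0.044 [1.9 0.7 3.1] [ 0.25  0.75  0.14  1.77 -0.16  0.63  1.  ] 0.02144925933672542
```

>>> servo_tool(
  rows=[
    [-1, [-0.0006, -0.007, 0], -0.1],
    [-1, [-0.0022, -0.0139, 0], -0.2],
    [-1, [-0.0049, -0.0204, 0], -0.3],
    [-1, [-0.0086, -0.0265, 0], -0.4],
    [-1, [-0.0132, -0.0318, 0], -0.5],
  ],
)

```text
time: 80.72
tool_pos: [0.5409, -0.2537, 0.0653]
ee_rot: [0.426, 3.108, 0.0]
wrist_force: [2.5, 2.0, 3.0]
finger_gap: 0.0213
grip_force: 50.0
```

>>> servo_tool(
  rows=[
    [-1, [-0.0006, -0.007, 0], -0.1],
    [-1, [-0.0022, -0.0139, 0], -0.2],
    [-1, [-0.0049, -0.0204, 0], -0.3],
    [-1, [-0.0086, -0.0265, 0], -0.4],
    [-1, [-0.0132, -0.0318, 0], -0.5],
  ],
)

```text
time: 81.35
tool_pos: [0.5437, -0.2626, 0.0648]
ee_rot: [-0.808, 3.033, 0.049]
wrist_force: [-7.4, 52.2, 23.2]
finger_gap: 0.0212
grip_force: 50.0
```

```bash
python3 c.py
```

```text
[ 0.5437 -0.2626  0.0648] yaw -150.17 phi -3.3 r 0.0407 [-7.4 52.2 23.2] [ 0.62  0.77 -0.33  1.74  0.31  0.7   2.23] 0.02121137541278751
```

The stop is reached: 52 N against further turning. The last side-camera profile also shows the tray had already run in by about one turn before this. Backing the command off to the stop angle.

>>> servo_tool(
  rows=[
    [-1, [-0.0008, 0.0085, 0], 0.12],
    [-1, [-0.0033, 0.017, 0], 0.24],
    [-1, [-0.005, 0.0205, 0], 0.3],
    [-1, [-0.005, 0.0205, 0], 0.3],
  ],
)

```text
time: 81.85
tool_pos: [0.5404, -0.2634, 0.0652]
ee_rot: [-0.062, 3.137, 0.005]
wrist_force: [2.9, 7.1, 4.8]
finger_gap: 0.0211
grip_force: 50.0
```

```bash
python3 c.py
```

```text
[ 0.5404 -0.2634  0.0652] yaw -177.74 phi -2.1 r 0.044 [2.9 7.1 4.8] [ 0.52  0.74 -0.18  1.78  0.19  0.64  1.85] 0.02113757790273069
```

>>> servo_tool(
  rows=[
    [0.1, [0, 0.002, 0], 0],
    [0.1, [0, 0.002, 0], 0],
    [0.1, [0, 0.002, 0], 0],
    [0.1, [0, 0.002, -0.03], 0],
    [0.1, [0, 0.002, -0.08], 0],
  ],
)

```text
time: 82.48
tool_pos: [0.5354, -0.2659, 0.1433]
ee_rot: [0.055, -3.137, -0.003]
wrist_force: [0.3, 0.3, 0.7]
finger_gap: 0.0519
grip_force: 0.0
```

>>> servo_tool(
  rows=[
    [0.1, [0, 0, -0.05], 0],
    [0.1, [0.03, 0, -0.08], 0],
    [0.1, [0.06, 0, -0.08], 0],
    [0.1, [0.06, 0, -0.08], 0],
    [0.1, [0.06, 0, -0.08], 0],
  ],
)

```text
time: 83.1
tool_pos: [0.4779, -0.2681, 0.2242]
ee_rot: [-0.056, 3.14, 0.0]
wrist_force: [0.1, 0.5, -0.2]
finger_gap: 0.0516
grip_force: 0.0
```

```bash
python3 c.py; python3 -c "
from workcell import *
print(hand_in())"
```

```text
[ 0.4779 -0.2681  0.2242] yaw -177.95 phi 1.7 r 0.1065 [ 0.1  0.5 -0.2] [ 0.61  0.47 -0.22  1.78  0.13  0.91  1.94] 0.051606121704076725
the job is handed in; nothing more can be done
None
```

I handed the job in: both plates were pushed home in bays 1 and 3, the pusher was left standing on the mat, and the crank was then turned to its stop. I had used all the camera calls by then, so I judged the crank stop only by force and could not check the plates or the pusher after the tray ran in. During the first crank attempt the handle slipped out of the grip and the wrist force reached about 48 N.

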